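Clear the bench after a pH calibration

TASK

Clear up after the pH calibration: stand each of the three small buffer bottles upright in the bottle stand of its cap's colour, put the white-capped sample vial upright in the grey containment pot, and then close the pot with its aluminium lid: set it fully down over the vial and lock it with a quarter turn clockwise (seen from above), until its black bar handle is in line with the pot's two ears. Leave the yellow-capped reagent bottle standing where it is.

Things in the scene. Friction and masses are not known exactly. Their poses are not given: they have to be found in the camera images.
- buffer_red: Small white buffer bottle with a RED screw cap, standing, 38 mm diameter, 75 mm tall, 70 g: straight round body up to about 58 mm, cap 26 mm diameter from there to the top. Origin at the centre of its underside, z up. Belongs in the red stand.
- buffer_green: The same bottle with a GREEN cap (origin at the centre of its underside). Belongs in the green stand.
- buffer_blue: The same bottle with a BLUE cap (origin at the centre of its underside). Belongs in the blue stand.
- vial: Sample vial with a white screw cap and a yellow label, standing, 27 mm diameter, 52 mm tall, 22 g. Origin at the centre of its underside, z up. Belongs in the pot.
- pot_lid: Loose aluminium lid, mouth down: shell 67 mm wide, 52 tall (inside 60 wide, 48 deep), 130 g; black bar handle on top, 54 long, 14 thick, 54 to 72 mm above its underside. Origin: centre of underside, z up, x along the bar. Two ledges inside pass the pot's pins only with the bar square to the ears' line (up to 35 deg off); 90 deg clockwise then locks; a stop ends the turn 7 deg past the line.
- stand_red: Fixed bottle stand: dark foot and flared RED cup, 67 mm in diameter at the rim, 26 mm high; inside the cup widens from 46 mm at the floor to 59 mm at the rim; the floor on which the bottle stands is 8 mm above the bench. Origin at the centre of its underside, z up.
- stand_green: The same stand with a GREEN cup (origin at the centre of its underside, floor at 8 mm).
- stand_blue: The same stand with a BLUE cup (origin at the centre of its underside, floor at 8 mm).
- pot: Fixed grey pot, 67 mm wide, its shoulder (where the lid rests) 22 mm up; steel neck 48 wide, tapered rim 40 mm up. Well for the vial 36 mm wide, floor 14 mm up: the vial's top stands at 66. Two brass pins on the neck, 30 mm up, reach 28 mm from the axis; two grey ears with yellow marks at the foot reach 46 mm, on the same line. Origin: centre of underside, z up, x along the ears' line.
- bottle_yellow: Clear reagent bottle with a yellow cap, 57 mm diameter, 104 mm tall, 180 g, standing beside the things. Not part of the job: it stays. Origin at the centre of its underside. (A fixed beige chiller, 0.3 m high, stands to the right, behind a line from x 0.69, y 0.13 to its front corner at x 0.475, y -0.23; come round in front of it or over it. Other bystanders near are under 20 mm high.)

How it is judged (in metres and radians):
At the end, for the whole second after the job is handed in: Each buffer bottle upright on the floor of its colour's stand (9 mm, 0.15 rad); vial on the well's floor in the pot (10 mm, 0.3 rad); lid down on the shoulder (4 mm; 6 mm off axis), bar within 0.35 rad of the ears' line; all at rest; yellow-capped bottle upright, within 30 mm of its start (horizontal distance between buffer_red and stand_red below 0.009 m and height (world z) of each of buffer_red, buffer_green, buffer_blue below 0.014 m and angle between each of buffer_red, buffer_green, buffer_blue, bottle_yellow's own z axis and vertical below 0.15 rad and horizontal distance between buffer_green and stand_green below 0.009 m and horizontal distance between buffer_blue and stand_blue below 0.009 m and horizontal distance between vial and pot below 0.01 m and height (world z) of vial below 0.02 m and angle between vial's own z axis and vertical below 0.3 rad and horizontal distance between pot_lid and pot below 0.006 m and z of pot_lid in the frame of pot between 0.018 and 0.026 m and angle between pot_lid's own z axis and vertical below 0.1 rad and angle between the x axis of pot_lid and the x axis of pot, either way round below 0.35 rad and linear speed of each of buffer_red, buffer_green, buffer_blue, vial, pot_lid below 0.02 m/s and distance of bottle_yellow from where it was at the start of the episode below 0.03 m); the robot touches nothing.
It fails at once if the yellow-capped reagent bottle is knocked over or carried off (angle between bottle_yellow's own z axis and vertical above 0.5 rad or distance of bottle_yellow from where it was at the start of the episode above 0.05 m).
It also fails if it takes over 122 s, if anything falls off the work surface, if the arm or the gripper's body presses on something with over 40 N, if the wrist force passes 120 N, or if a joint passes its speed limit or range.

ROBOT

A 6-joint arm with a two-finger parallel gripper is mounted at the origin on a cart in front of the work surface, level with it; the furniture and walls round the work are solid. World frame = base frame: x ahead of the robot, y to its left, z up, the work surface at z = 0. Lengths are in mm, angles in degrees, forces in N, time in s.
With the tool pointing down it reaches from about 350 to 850 mm from the base axis. Payload 8.1 kg.
Tool frame: the origin (TCP) lies on the mounting face of the last link; the fingertips stand 173 mm ahead of it and the grasp point (between the pads) lies 155 mm ahead of it; z points along the fingers, y is the direction in which the jaws open and shut (so a half turn about z gives the same grasp; the last joint's range is limited). The gripper opens to 85 mm and grips with 20 to 120 N. Pads are 22 mm wide; open, the fingers measure 114 mm over their backs; the gripper's body (76 mm by 85 mm) begins 54 mm behind the grasp point. The pads swing forward as they close: fully open they stand 13 mm farther back than shut.
Start: joints at [-68.892, 7.471, 85.268, -0, 87.261, -4.893], TCP at [263.051, -539.269, 404.692] pointing down, gripper open.
Joint ranges: [-169.43, 169.43], [-51.17, 129.36], [1.28, 143.12], [-76.62, 256.62], [0, 156.53], [-152.29, 152.29]. Speed limits (degrees/s): [136.94, 136.94, 159.86, 180, 180, 180].

INTERFACE

Orientations are given as [roll, pitch, yaw] about the fixed x, y, z axes, in that order (R = Rz(yaw) Ry(pitch) Rx(roll)).
In Python, from bench import * gives the robot as it stands.
- The arm moves only by the tool arm_command, never from a script. Its argument "plan" is a list of rows, each an object of numbers: "jaw": the closure, from 0 (fully open) to 1 (shut); "dx", "dy", "dz": the shift along the tool's x, y, z in mm; "wx", "wy", "wz": the turn, a rotation vector about the tool's x, y, z in rad. A call has 1 to 12 rows; each row is the pose to reach, as a shift and turn from the pose commanded when the call began, along the tool's axes at that moment; what a row does not reach only later rows make up. A row lasts 1/10 s, in which the tool goes at most 50 mm and 8.59 degrees, less where a joint would pass 70% of its speed; a pose out of reach is approached as far as the arm can. A call with a gripper value outside its range is refused whole. The fingers move at their own pace and stop on an object; "squeeze" is the grip in N (left out, the last holds). Time passes only in rows, so rows that repeat a pose let the fingers close. It gives the time, the measured TCP pose, the force and the opening at its end, in the units of the state.
- sense(): the state, without advancing time (a new reading comes with each control period).
- snapshot(name): name is "scene" or "top" or "wrist"; returns a dict with "pixels" (480x640x3 uint8, red, green, blue), "fx", "fy", "cx", "cy" (pixels), "extrinsics" (4x4, takes a point from camera to world coordinates). Camera axes: x right, y up, looking along -z (the intrinsics and any distortion apply to the point x, -y, -z); pixel columns grow to the right and rows downward; lengths in mm; the calibration is good to about 2 mm. A picture is of the moment at which its call begins. There is no depth.
- hand_in(): hands the job in, once; it reports no verdict.
Trained networks look in the newest picture that a camera, given by its name, has taken for a name from the list of things; names that differ only in an ending like _2 or _b are one class to them, and where a whole thing is asked for, a point or a joint stands for the part that bears it (a point fixed in the world has none). Each returns a list of dicts, best first, with "score" (0 to 1); they miss things now and then, are a little off and sometimes report something else, mostly with a low value. They report only what shows in the picture. A call takes as long as a camera call.
- recognise(camera, target): "box" ([left, top, width, height] in pixels, round what is visible of it).
- pinpoint(camera, target): "pixel" ([column, row] in pixels: a listed point, or the origin of a listed thing).
The state is a dict: "time": time; "joint_pos": joint angles; "qd": joint speeds; "joint_efforts": joint torques, N m; "tool_pos": TCP position; "tcp_rot": TCP orientation; "ft_force": force on the tool from outside, world axes, zero at the start; "wrist_torque": the same for the moment, N m; "finger_gap": finger opening in mm.
Only numpy, scipy, OpenCV 4.12 (cv2) and the standard library are available. Lean on these libraries where they do the work, as an engineer would, in place of code of your own. Each camera call takes 0.05 s, during which the arm holds its last target.

## Working session

There is one attempt and no reset: what is moved stays moved. The work goes in short steps, Python scripts to look and compute and a tool call to move; the robot and the scene stay as the last step left them, time stands still between calls to the robot, and variables do not carry over. Pictures are saved under pics/ and viewed, and the job is handed in when it is done.

Besides the shell and the picture viewer there is one more tool, called after "Request:" as name(argument=value, ...) on one line, values as JSON. arm_command: Moves the arm, as the interface text tells. Its arguments: {"type":"object","properties":{"plan":{"type":"array"},"squeeze":{"type":"number"}},"required":["plan"]}

```bash
mkdir -p pics; ls
cat > h.py <<'E'
from bench import *
import numpy as np, cv2
def shot(cam,fn):
    s=snapshot(cam); cv2.imwrite('pics/'+fn,cv2.cvtColor(np.asarray(s['pixels'],dtype=np.uint8),cv2.COLOR_RGB2BGR)); return s
def w(s,px,z):
    E=np.array(s['extrinsics']); d=np.array([(px[0]-s['cx'])/s['fx'],-(px[1]-s['cy'])/s['fy'],-1.])
    d=E[:3,:3]@d; o=E[:3,3]; return (o+d*(z-o[2])/d[2])
E
python3 - <<'E'
from h import *
print(sense())
for c in ['scene','top']:
    s=shot(c,c+'0.png'); print(c,{k:s[k] for k in s if k!='pixels'})
    for n in ['buffer_red','buffer_green','buffer_blue','vial','pot_lid','stand_red','stand_green','stand_blue','pot','bottle_yellow']:
        p=pinpoint(c,n)[:2]
        b=recognise(c,n)[:2]
        print(n,[(np.round(q['pixel']),round(q['score'],2),np.round(w(s,q['pixel'],0)[:2],1)) for q in p],[(np.round(q['box']),round(q['score'],2)) for q in b])
E
```

```text
pics
{'time': 0.0, 'joint_pos': array([-6.88916049e+01,  7.51624462e+00,  8.53316169e+01,  2.86281151e-03,
        8.72623781e+01, -4.89474809e+00]), 'qd': array([-0.04107903,  0.05839558, -0.00913499, -0.0756848 ,  0.00835102,
       -0.06951965]), 'joint_efforts': array([ 2.33198756e-03, -5.69398856e+01, -5.00548875e+01,  1.21062055e-05,
        1.49312324e-02, -2.32357860e-05]), 'tool_pos': array([ 262.97794317, -539.03003583,  403.60987654]), 'tcp_rot': array([-1.79890406e+02, -1.22551114e-02,  2.60029920e+01]), 'ft_force': array([-1.06402749, -0.78603989, -0.09499111]), 'wrist_torque': array([ 0.0504189 , -0.00361306, -0.04417148]), 'finger_gap': 85.62160070998398}
scene {'fx': 557.2150271095019, 'fy': 557.2150271095019, 'cx': 320.07553507642734, 'cy': 235.3658188614526, 'extrinsics': array([[-5.85985301e-01,  4.58393160e-01, -6.68204263e-01,
        -1.62328543e+02],
       [-8.10213661e-01, -3.44907511e-01,  4.73912051e-01,
         6.25181132e+02],
       [-1.32306265e-02,  8.19093718e-01,  5.73507133e-01,
         5.96822801e+02],
       [ 0.00000000e+00,  0.00000000e+00,  0
[... 2421 characters left out ...]
[(array([397., 250.]), 0.68, array([463.7,  13.7])), (array([248., 213.]), 0.56, array([540.7, 319.9]))] [(array([230., 194.,  37.,  34.]), 0.65), (array([238., 246.,  36.,  34.]), 0.23)]
stand_green [(array([210., 244.]), 0.86, array([474.9, 393. ]))] [(array([191., 224.,  35.,  38.]), 0.82)]
stand_blue [(array([200., 301.]), 0.46, array([360.9, 407.4]))] [(array([279., 178.,  30.,  35.]), 0.61)]
pot [(array([341., 201.]), 0.72, array([567.8, 127.8]))] [(array([320., 181.,  39.,  37.]), 0.89)]
bottle_yellow [(array([201., 297.]), 0.74, array([368.5, 406.2])), (array([350., 259.]), 0.4, array([444.2, 111.2]))] [(array([178., 283.,  39.,  32.]), 0.77), (array([293., 237.,  21.,  20.]), 0.57)]
```

View pics/scene0.png

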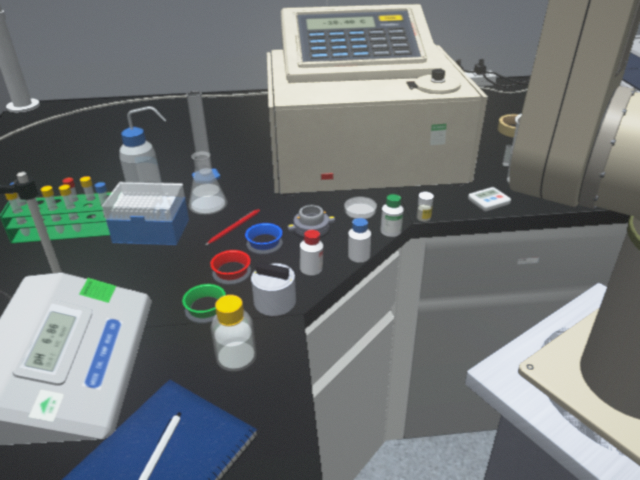

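View pics/top0.png

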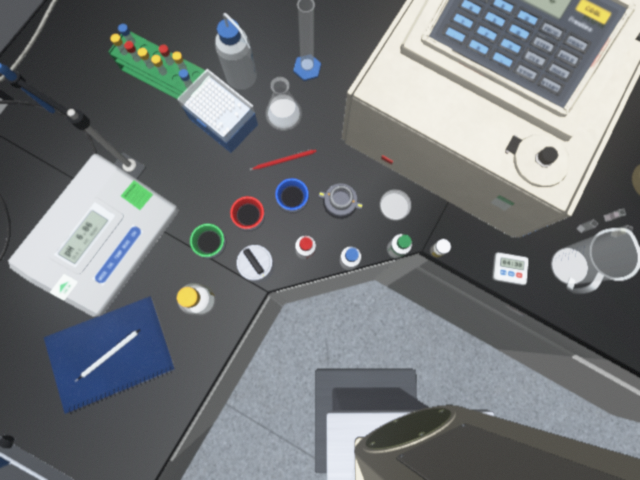

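Run:
```python
import cv2
a=cv2.imread('pics/top0.png')[170:330,170:460]; cv2.imwrite('pics/top0c.png',cv2.resize(a,(797,440),interpolation=cv2.INTER_CUBIC))
a=cv2.imread('pics/scene0.png')[180:380,170:450]; cv2.imwrite('pics/scene0c.png',cv2.resize(a,(800,571),interpolation=cv2.INTER_CUBIC))
```

```text
(no output)
```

View pics/top0c.png

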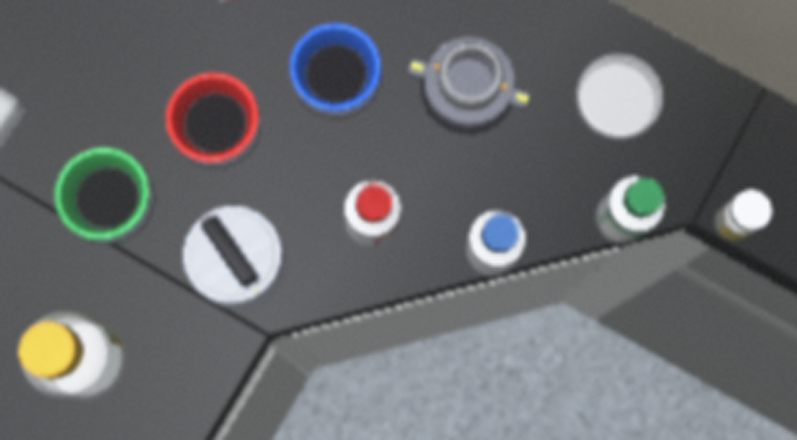

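View pics/scene0c.png

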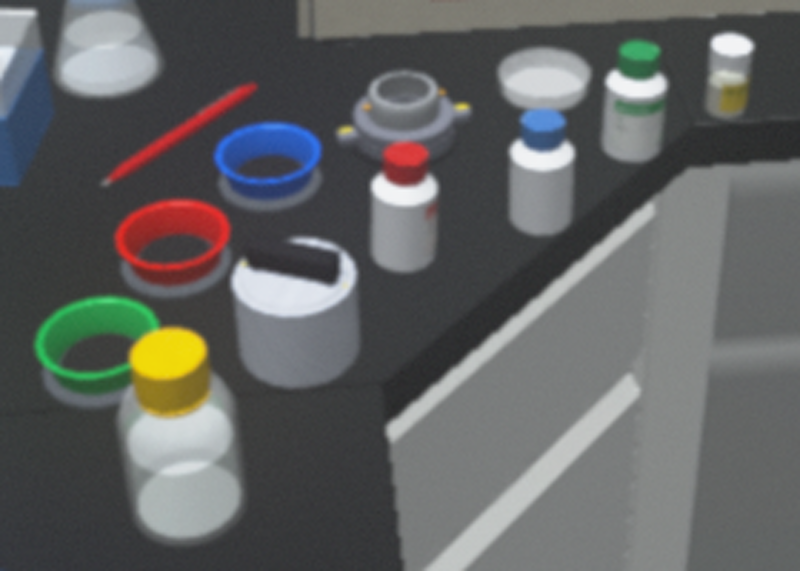

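```bash
cat > seg.py <<'E'
from h import *
R={'red':[((0,110,60),(8,255,255)),((172,110,60),(180,255,255))],'green':[((45,90,40),(85,255,255))],'blue':[((100,110,60),(125,255,255))],'yellow':[((20,110,80),(34,255,255))]}
def mask(s,c):
    h=cv2.cvtColor(np.asarray(s['pixels'],dtype=np.uint8),cv2.COLOR_RGB2HSV); m=0
    for lo,hi in R[c]: m=m|cv2.inRange(h,lo,hi)
    return m
if __name__=='__main__':
  for c in ['top','scene']:
    s=snapshot(c)
    for col in R:
        n,l,st,ce=cv2.connectedComponentsWithStats(mask(s,col))
        for i in range(1,n):
            x,y,ww,hh,a=st[i]
            if a<60 or not 170<ce[i][0]<460 or not 170<ce[i][1]<380: continue
            cs,_=cv2.findContours((l==i).astype(np.uint8),0,2); (ex,ey),ax,an=cv2.fitEllipse(cs[0])
            print(c,col,a,st[i][:4],'ell',np.round([ex,ey,*ax],1),[ (z,np.round(w(s,(ex,ey),z)[:2],1)) for z in (26,66,75,104)])
E
python3 seg.py
```

```text
top red 501 [230 196  34  33] ell [246.6 212.   31.7  33.4] [(26, array([535.1, 318.1])), (66, array([524. , 311.9])), (75, array([521.5, 310.4])), (104, array([513.5, 305.9]))]
top red 122 [300 237  12  13] ell [305.5 243.5  12.   12.1] [(26, array([471.4, 200.5])), (66, array([463.3, 199.8])), (75, array([461.5, 199.6])), (104, array([455.7, 199.1]))]
top green 517 [190 223  34  34] ell [206.5 239.8  32.4  34.6] [(26, array([478.3, 394.7])), (66, array([469.9, 384.8])), (75, array([468. , 382.6])), (104, array([461.9, 375.4]))]
top green 140 [398 234  14  14] ell [404.3 240.9  11.4  14.1] [(26, array([477.4,   4.5])), (66, array([469. ,  13.1])), (75, array([467.2,  15. ])), (104, array([461.1,  21.3]))]
top blue 512 [275 178  34  32] ell [291.5 193.8  31.8  33.1] [(26, array([573.6, 229.3])), (66, array([560.7, 227.2])), (75, array([557.8, 226.8])), (104, array([548.4, 225.3]))]
top blue 118 [346 249  12  12] ell [351.4 254.5  11.   12.5] [(26, array([449.6, 110.1])), (66, array([442.5, 113.7])), (75, array([440.9, 114.5])), (104, array([435.9, 117.1]))]
top yellow 358 [176 287  2
[... 1085 characters left out ...]
5  14] ell [359.3 224.3  12.9  15.1] [(26, array([488.3,  75.2])), (66, array([442.7, 113.7])), (75, array([432.5, 122.4])), (104, array([399.4, 150.3]))]
scene blue 685 [244 222  39  28] ell [263.3 234.9  26.6  36.9] [(26, array([565.1, 233.9])), (66, array([514.2, 261.3])), (75, array([502.7, 267.5])), (104, array([465.7, 287.4]))]
scene yellow 61 [423 210   8   9] ell [426.3 213.9   7.4  12.4] [(26, array([439.6, -47.5])), (66, array([397.4,  -0.4])), (75, array([387.9,  10.2])), (104, array([357.3,  44.4]))]
scene yellow 741 [215 294  28  32] ell [229.7 309.2  30.1  31.4] [(26, array([427.4, 376. ])), (66, array([386.1, 393.4])), (75, array([376.8, 397.3])), (104, array([346.9, 410. ]))]
```

```bash
cat > mv.py <<'E'
import json,math,sys,numpy as np
# cmd: x,y,z(TCP),yaw
F='cmd.json'
def plan(wps,cmd=None,step=45,jaw=None,ang=8.2,pre=0,post=0):
    """wps: list of dict x,y,z,yaw(optional),n(optional) -> rows rounded"""
    c=json.load(open(F)) if cmd is None else cmd
    ps=math.radians(c['yaw']); X=np.array([math.cos(ps),math.sin(ps)]);Y=np.array([math.sin(ps),-math.cos(ps)])
    cur=dict(c); rows=[]
    for q in wps:
        t={**cur,**{k:v for k,v in q.items() if k in cur}}
        d=math.dist([t[k] for k in 'xyz'],[cur[k] for k in 'xyz'])
        n=q.get('n') or max(1,math.ceil(d/q.get('step',step)),math.ceil(abs(t['yaw']-cur['yaw'])/ang))
        for i in range(1,n+1):
            f=i/n; p={k:cur[k]+f*(t[k]-cur[k]) for k in cur}
            v=np.array([p['x']-c['x'],p['y']-c['y']])
            r=dict(dx=round(float(v@X)),dy=round(float(v@Y)),dz=round(c['z']-p['z']),wz=round(math.radians(c['yaw']-p['yaw']),3))
            j=q.get('jaw',jaw)
            if j is not None: r['jaw']=j
            r={k:x for k,x in r.items() if k=='jaw' or x!=0}
            rows.append(r)
        cur=t
    print(len(rows),json.dumps(rows))
def commit(dx=0,dy=0,dz=0,wz=0,**k):
    c=json.load(open(F)); ps=math.radians(c['yaw'])
    c['x']+=dx*math.cos(ps)+dy*math.sin(ps); c['y']+=dx*math.sin(ps)-dy*math.cos(ps); c['z']-=dz; c['yaw']-=math.degrees(wz)
    json.dump(c,open(F,'w')); return c
E
echo '{"x":263.051,"y":-539.269,"z":404.692,"yaw":26.0}'>cmd.json
python3 -c "
from mv import *
plan([dict(x=355,y=-260,yaw=77),dict(x=445,y=-68,yaw=90)])"
```

```text
12 [{"dx": 29, "dy": -30, "wz": -0.127}, {"dx": 59, "dy": -60, "wz": -0.254}, {"dx": 88, "dy": -90, "wz": -0.381}, {"dx": 117, "dy": -120, "wz": -0.509}, {"dx": 146, "dy": -150, "wz": -0.636}, {"dx": 176, "dy": -181, "wz": -0.763}, {"dx": 205, "dy": -211, "wz": -0.89}, {"dx": 238, "dy": -237, "wz": -0.935}, {"dx": 271, "dy": -264, "wz": -0.981}, {"dx": 304, "dy": -291, "wz": -1.026}, {"dx": 337, "dy": -317, "wz": -1.072}, {"dx": 370, "dy": -344, "wz": -1.117}]
```

Request:
arm_command(plan=[{"dx":29,"dy":-30,"wz":-0.127},{"dx":59,"dy":-60,"wz":-0.254},{"dx":88,"dy":-90,"wz":-0.381},{"dx":117,"dy":-120,"wz":-0.509},{"dx":146,"dy":-150,"wz":-0.636},{"dx":176,"dy":-181,"wz":-0.763},{"dx":205,"dy":-211,"wz":-0.89},{"dx":238,"dy":-237,"wz":-0.935},{"dx":271,"dy":-264,"wz":-0.981},{"dx":304,"dy":-291,"wz":-1.026},{"dx":337,"dy":-317,"wz":-1.072},{"dx":370,"dy":-344,"wz":-1.117}])

```text
invalid input
```

Run:
```python
from mv import *
print(commit(dx=370,dy=-344,wz=-1.117))
from h import *
s=shot('wrist','w1.png'); q=sense(); print(q['tool_pos'],q['tcp_rot'],q['time'],q['joint_pos']); E=np.array(s['extrinsics']); print(E[:3,3],-E[:3,2],s['fx'])
for n in ['vial','buffer_green','buffer_blue','pot','buffer_red']:
    print(n,[(np.round(p['pixel']),round(p['score'],2),np.round(w(s,p['pixel'],0),1)) for p in pinpoint('wrist',n)[:2]],[(np.round(p['box']),round(p['score'],2)) for p in recognise('wrist',n)[:2]])
```

```text
{'x': 444.8051226352492, 'y': -67.88652376112788, 'z': 404.692, 'yaw': 89.99938571611295}
[ 263.06089273 -539.26051135  404.67251091] [-1.79996565e+02 -3.35864608e-04  2.60005366e+01] 2.25 [-6.88912412e+01  7.47290670e+00  8.52679616e+01  4.17512527e-05
  8.72625831e+01 -4.89177980e+00]
[ 329.29956141 -506.07099202  374.58065148] [-0.26067733 -0.12609809 -0.95715547] 331.02180984629155
vial [] []
buffer_green [] []
buffer_blue [] []
pot [] []
buffer_red [] []
```

View pics/w1.png

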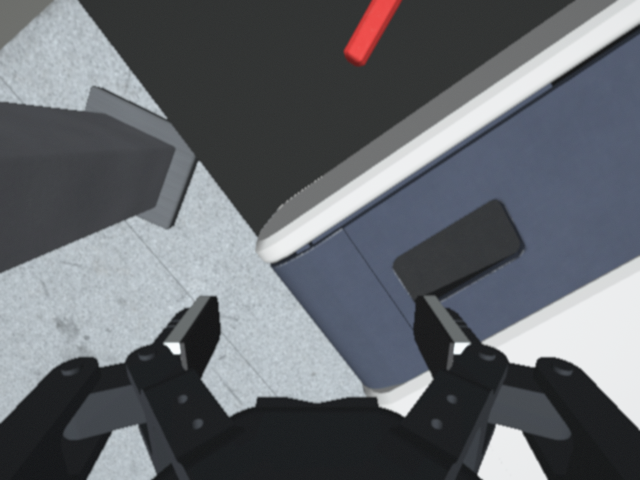

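```bash
sed -i "s/            r={k:x for k,x in r.items() if k=='jaw' or x!=0}/            r={'jaw':0,'dx':0,'dy':0,'dz':0,'wx':0,'wy':0,'wz':0,**r}/" mv.py
echo '{"x":263.051,"y":-539.269,"z":404.692,"yaw":26.0}'>cmd.json
python3 -c "
from mv import *
plan([dict(x=355,y=-260,yaw=77),dict(x=445,y=-68,yaw=90)])"
```

```text
12 [{"jaw": 0, "dx": 29, "dy": -30, "dz": 0, "wx": 0, "wy": 0, "wz": -0.127}, {"jaw": 0, "dx": 59, "dy": -60, "dz": 0, "wx": 0, "wy": 0, "wz": -0.254}, {"jaw": 0, "dx": 88, "dy": -90, "dz": 0, "wx": 0, "wy": 0, "wz": -0.381}, {"jaw": 0, "dx": 117, "dy": -120, "dz": 0, "wx": 0, "wy": 0, "wz": -0.509}, {"jaw": 0, "dx": 146, "dy": -150, "dz": 0, "wx": 0, "wy": 0, "wz": -0.636}, {"jaw": 0, "dx": 176, "dy": -181, "dz": 0, "wx": 0, "wy": 0, "wz": -0.763}, {"jaw": 0, "dx": 205, "dy": -211, "dz": 0, "wx": 0, "wy": 0, "wz": -0.89}, {"jaw": 0, "dx": 238, "dy": -237, "dz": 0, "wx": 0, "wy": 0, "wz": -0.935}, {"jaw": 0, "dx": 271, "dy": -264, "dz": 0, "wx": 0, "wy": 0, "wz": -0.981}, {"jaw": 0, "dx": 304, "dy": -291, "dz": 0, "wx": 0, "wy": 0, "wz": -1.026}, {"jaw": 0, "dx": 337, "dy": -317, "dz": 0, "wx": 0, "wy": 0, "wz": -1.072}, {"jaw": 0, "dx": 370, "dy": -344, "dz": 0, "wx": 0, "wy": 0, "wz": -1.117}]
```

Request:
arm_command(plan=[{"jaw":0,"dx":29,"dy":-30,"dz":0,"wx":0,"wy":0,"wz":-0.127},{"jaw":0,"dx":59,"dy":-60,"dz":0,"wx":0,"wy":0,"wz":-0.254},{"jaw":0,"dx":88,"dy":-90,"dz":0,"wx":0,"wy":0,"wz":-0.381},{"jaw":0,"dx":117,"dy":-120,"dz":0,"wx":0,"wy":0,"wz":-0.509},{"jaw":0,"dx":146,"dy":-150,"dz":0,"wx":0,"wy":0,"wz":-0.636},{"jaw":0,"dx":176,"dy":-181,"dz":0,"wx":0,"wy":0,"wz":-0.763},{"jaw":0,"dx":205,"dy":-211,"dz":0,"wx":0,"wy":0,"wz":-0.89},{"jaw":0,"dx":238,"dy":-237,"dz":0,"wx":0,"wy":0,"wz":-0.935},{"jaw":0,"dx":271,"dy":-264,"dz":0,"wx":0,"wy":0,"wz":-0.981},{"jaw":0,"dx":304,"dy":-291,"dz":0,"wx":0,"wy":0,"wz":-1.026},{"jaw":0,"dx":337,"dy":-317,"dz":0,"wx":0,"wy":0,"wz":-1.072},{"jaw":0,"dx":370,"dy":-344,"dz":0,"wx":0,"wy":0,"wz":-1.117}])

```text
time: 3.95
tool_pos: [445.2, -66.2, 405.1]
tcp_rot: [179.9, 0.0, 90.1]
ft_force: [1.4, -0.3, -0.0]
finger_gap: 85.5
```

Run:
```python
from mv import *
print(commit(dx=370,dy=-344,wz=-1.117))
from h import *
s=shot('wrist','w2.png'); q=sense(); print(q['tool_pos'],q['tcp_rot'],q['time']); E=np.array(s['extrinsics']); print(E[:3,3],-E[:3,2],s['fx'])
for n in ['vial','buffer_green','buffer_blue','pot']:
    print(n,[(np.round(p['pixel']),round(p['score'],2),np.round(w(s,p['pixel'],0),1)) for p in pinpoint('wrist',n)[:2]],[(np.round(p['box']),round(p['score'],2)) for p in recognise('wrist',n)[:2]])
```

```text
{'x': 444.8051226352492, 'y': -67.88652376112788, 'z': 404.692, 'yaw': 89.99938571611295}
[446.74617492 -61.46668389 405.01342384] [179.8640098   -0.19761524  90.44748042] 4.0
[444.94203116   8.48784575 374.92823935] [ 0.00115973 -0.28953997 -0.95716522] 331.02180984629155
vial [(array([330., 203.]), 0.96, array([460.4, -63.2,   0. ]))] [(array([316., 194.,  28.,  37.]), 0.63)]
buffer_green [(array([332., 129.]), 0.95, array([461.9,  17.6,   0. ]))] [(array([316., 106.,  44.,  41.]), 0.84)]
buffer_blue [(array([308.,  27.]), 0.96, array([437.1, 113.6,   0. ]))] [(array([287.,   0.,  49.,  48.]), 0.57)]
pot [(array([438.,   8.]), 0.79, array([564.4, 130. ,   0. ]))] [(array([404.,   1.,  79.,  57.]), 0.9)]
```

View pics/w2.png

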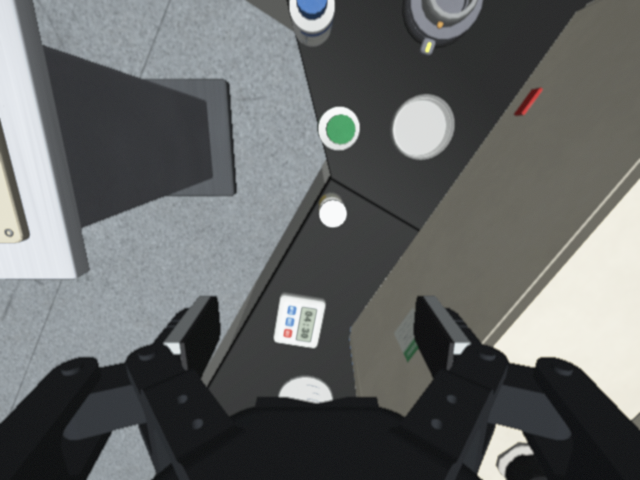

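```bash
cat > blob.py <<'E'
from h import *
def white(s,box,thr=190):
    a=cv2.cvtColor(np.asarray(s['pixels'],dtype=np.uint8),cv2.COLOR_RGB2GRAY); x,y,ww,hh=box
    m=(a[y:y+hh,x:x+ww]>thr).astype(np.uint8); n,l,st,ce=cv2.connectedComponentsWithStats(m); i=1+np.argmax(st[1:,4])
    c,_=cv2.findContours((l==i).astype(np.uint8),0,2); e=cv2.fitEllipse(max(c,key=len)); return (e[0][0]+x,e[0][1]+y),e[1],st[i]
E
python3 - <<'E'
from blob import *
import seg
s=snapshot('wrist'); q=sense(); print(q['tool_pos'],q['time'])
p,ax,st=white(s,(310,185,45,50)); print('vial',p,ax,st,w(s,p,52))
for col,hs in (('green',75),('blue',75)):
    n,l,st,ce=cv2.connectedComponentsWithStats(seg.mask(s,col)); 
    for i in range(1,n):
        if st[i,4]>150: print(col,st[i],ce[i],w(s,ce[i],75))
s=snapshot('top'); p,ax,st=white(s,(428,234,25,25)); print('vial top',p,ax,st,w(s,p,52))
E
```

```text
[444.53375149 -68.92484141 404.72768114] 4.45
vial (333.50706481933594, 210.5524616241455) (25.950960159301758, 26.248085021972656) [ 11  12  27  27 562] [461.09480078 -63.3150523   52.        ]
green [328 112  28  28 622] [341.23151125 125.44212219] [465.68798732  15.94714782  75.        ]
blue [298   0  28  14 303] [311.81188119   5.48184818] [441.13625526 104.64839829  75.        ]
vial top (443.0580015182495, 245.72180461883545) (12.754035949707031, 13.333320617675781) [  8   5  14  14 147] [462.63568006 -64.57175494  52.        ]
```

```bash
python3 -c "
from mv import *
plan([dict(x=462,y=-64,z=250,jaw=0.3),dict(z=215,n=2,jaw=0.3),dict(z=203,n=2,jaw=.3),dict(z=203,n=1,jaw=.3),dict(n=3,jaw=1)])"
```

```text
12 [{"jaw": 0.3, "dx": 1, "dy": 4, "dz": 39, "wx": 0, "wy": 0, "wz": 0.0}, {"jaw": 0.3, "dx": 2, "dy": 9, "dz": 77, "wx": 0, "wy": 0, "wz": 0.0}, {"jaw": 0.3, "dx": 3, "dy": 13, "dz": 116, "wx": 0, "wy": 0, "wz": 0.0}, {"jaw": 0.3, "dx": 4, "dy": 17, "dz": 155, "wx": 0, "wy": 0, "wz": 0.0}, {"jaw": 0.3, "dx": 4, "dy": 17, "dz": 172, "wx": 0, "wy": 0, "wz": 0.0}, {"jaw": 0.3, "dx": 4, "dy": 17, "dz": 190, "wx": 0, "wy": 0, "wz": 0.0}, {"jaw": 0.3, "dx": 4, "dy": 17, "dz": 196, "wx": 0, "wy": 0, "wz": 0.0}, {"jaw": 0.3, "dx": 4, "dy": 17, "dz": 202, "wx": 0, "wy": 0, "wz": 0.0}, {"jaw": 0.3, "dx": 4, "dy": 17, "dz": 202, "wx": 0, "wy": 0, "wz": 0.0}, {"jaw": 1, "dx": 4, "dy": 17, "dz": 202, "wx": 0, "wy": 0, "wz": 0.0}, {"jaw": 1, "dx": 4, "dy": 17, "dz": 202, "wx": 0, "wy": 0, "wz": 0.0}, {"jaw": 1, "dx": 4, "dy": 17, "dz": 202, "wx": 0, "wy": 0, "wz": 0.0}]
```

Request:
arm_command(plan=[{"jaw":0.3,"dx":1,"dy":4,"dz":39,"wx":0,"wy":0,"wz":0.0},{"jaw":0.3,"dx":2,"dy":9,"dz":77,"wx":0,"wy":0,"wz":0.0},{"jaw":0.3,"dx":3,"dy":13,"dz":116,"wx":0,"wy":0,"wz":0.0},{"jaw":0.3,"dx":4,"dy":17,"dz":155,"wx":0,"wy":0,"wz":0.0},{"jaw":0.3,"dx":4,"dy":17,"dz":172,"wx":0,"wy":0,"wz":0.0},{"jaw":0.3,"dx":4,"dy":17,"dz":190,"wx":0,"wy":0,"wz":0.0},{"jaw":0.3,"dx":4,"dy":17,"dz":196,"wx":0,"wy":0,"wz":0.0},{"jaw":0.3,"dx":4,"dy":17,"dz":202,"wx":0,"wy":0,"wz":0.0},{"jaw":0.3,"dx":4,"dy":17,"dz":202,"wx":0,"wy":0,"wz":0.0},{"jaw":1,"dx":4,"dy":17,"dz":202,"wx":0,"wy":0,"wz":0.0},{"jaw":1,"dx":4,"dy":17,"dz":202,"wx":0,"wy":0,"wz":0.0},{"jaw":1,"dx":4,"dy":17,"dz":202,"wx":0,"wy":0,"wz":0.0}], squeeze=30)

```text
time: 5.7
tool_pos: [462.3, -64.0, 203.7]
tcp_rot: [179.9, 0.0, 90.0]
ft_force: [-1.6, -0.7, 3.5]
finger_gap: 25.1
```

Run:
```python
from mv import *
print(commit(dx=4,dy=17,dz=202))
from h import *
s=shot('wrist','w3.png'); q=sense(); print(q['tool_pos'],q['finger_gap'],q['time'])
```

```text
{'x': 461.8051655193776, 'y': -63.88670602305607, 'z': 202.692, 'yaw': 89.99938571611295}
[462.26940073 -64.01090792 203.6733242 ] 25.141166173237668 5.75
```

View pics/w3.png

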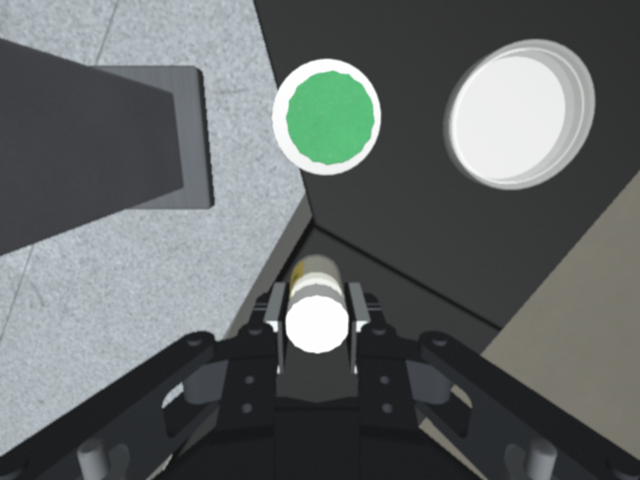

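```bash
python3 -c "
from mv import *
plan([dict(z=320,step=35),dict(x=480,y=40,step=38),dict(x=545,y=95,step=38),dict(n=2)],jaw=1)"
```

```text
12 [{"jaw": 1, "dx": 0, "dy": 0, "dz": -29, "wx": 0, "wy": 0, "wz": 0.0}, {"jaw": 1, "dx": 0, "dy": 0, "dz": -59, "wx": 0, "wy": 0, "wz": 0.0}, {"jaw": 1, "dx": 0, "dy": 0, "dz": -88, "wx": 0, "wy": 0, "wz": 0.0}, {"jaw": 1, "dx": 0, "dy": 0, "dz": -117, "wx": 0, "wy": 0, "wz": 0.0}, {"jaw": 1, "dx": 35, "dy": 6, "dz": -117, "wx": 0, "wy": 0, "wz": 0.0}, {"jaw": 1, "dx": 69, "dy": 12, "dz": -117, "wx": 0, "wy": 0, "wz": 0.0}, {"jaw": 1, "dx": 104, "dy": 18, "dz": -117, "wx": 0, "wy": 0, "wz": 0.0}, {"jaw": 1, "dx": 122, "dy": 40, "dz": -117, "wx": 0, "wy": 0, "wz": 0.0}, {"jaw": 1, "dx": 141, "dy": 62, "dz": -117, "wx": 0, "wy": 0, "wz": 0.0}, {"jaw": 1, "dx": 159, "dy": 83, "dz": -117, "wx": 0, "wy": 0, "wz": 0.0}, {"jaw": 1, "dx": 159, "dy": 83, "dz": -117, "wx": 0, "wy": 0, "wz": 0.0}, {"jaw": 1, "dx": 159, "dy": 83, "dz": -117, "wx": 0, "wy": 0, "wz": 0.0}]
```

Request:
arm_command(plan=[{"jaw":1,"dx":0,"dy":0,"dz":-29,"wx":0,"wy":0,"wz":0.0},{"jaw":1,"dx":0,"dy":0,"dz":-59,"wx":0,"wy":0,"wz":0.0},{"jaw":1,"dx":0,"dy":0,"dz":-88,"wx":0,"wy":0,"wz":0.0},{"jaw":1,"dx":0,"dy":0,"dz":-117,"wx":0,"wy":0,"wz":0.0},{"jaw":1,"dx":35,"dy":6,"dz":-117,"wx":0,"wy":0,"wz":0.0},{"jaw":1,"dx":69,"dy":12,"dz":-117,"wx":0,"wy":0,"wz":0.0},{"jaw":1,"dx":104,"dy":18,"dz":-117,"wx":0,"wy":0,"wz":0.0},{"jaw":1,"dx":122,"dy":40,"dz":-117,"wx":0,"wy":0,"wz":0.0},{"jaw":1,"dx":141,"dy":62,"dz":-117,"wx":0,"wy":0,"wz":0.0},{"jaw":1,"dx":159,"dy":83,"dz":-117,"wx":0,"wy":0,"wz":0.0},{"jaw":1,"dx":159,"dy":83,"dz":-117,"wx":0,"wy":0,"wz":0.0},{"jaw":1,"dx":159,"dy":83,"dz":-117,"wx":0,"wy":0,"wz":0.0}])

```text
time: 6.95
tool_pos: [544.8, 95.4, 319.4]
tcp_rot: [-179.9, 0.0, 90.1]
ft_force: [-0.4, 0.2, -0.4]
finger_gap: 25.2
```

Run:
```python
from mv import *
print(commit(dx=159,dy=83,dz=-117))
from h import *
s=shot('wrist','w4.png'); q=sense(); print(q['tool_pos'],q['finger_gap'],q['time'])
np.save('w4.npy',s,allow_pickle=True)
for n in ['pot','stand_blue','buffer_red']:
    print(n,[(np.round(p['pixel']),round(p['score'],2),np.round(w(s,p['pixel'],0),1)) for p in pinpoint('wrist',n)[:2]])
```

```text
{'x': 544.8068701975503, 'y': 95.11240410186696, 'z': 319.692, 'yaw': 89.99938571611295}
[544.45077529  95.00711432 319.41596421] 25.48924451153892 7.0
pot [(array([340., 184.]), 0.81, array([564.8, 131.4,   0. ]))]
stand_blue [(array([351.,  59.]), 0.58, array([571.4, 229.3,   0. ]))]
buffer_red [(array([216.,  94.]), 0.85, array([462.9, 204.5,   0. ])), (array([232., 302.]), 0.43, array([461.8,  17.4,   0. ]))]
```

View pics/w4.png

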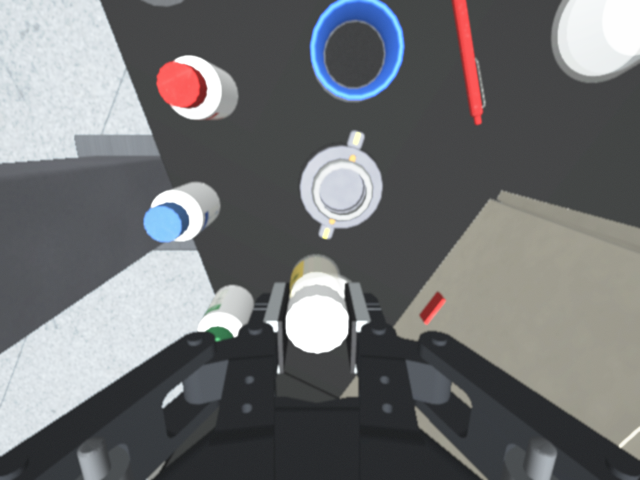

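Run:
```python
from h import *
s=np.load('w4.npy',allow_pickle=True).item()
a=cv2.imread('pics/w4.png')[115:255,280:420]; cv2.imwrite('pics/w4c.png',cv2.resize(a,(560,560),interpolation=cv2.INTER_CUBIC))
for px,z in [((342,190),40)]: print(w(s,px,z))
```

```text
[563.45992244 132.59085716  40.        ]
```

View pics/w4c.png

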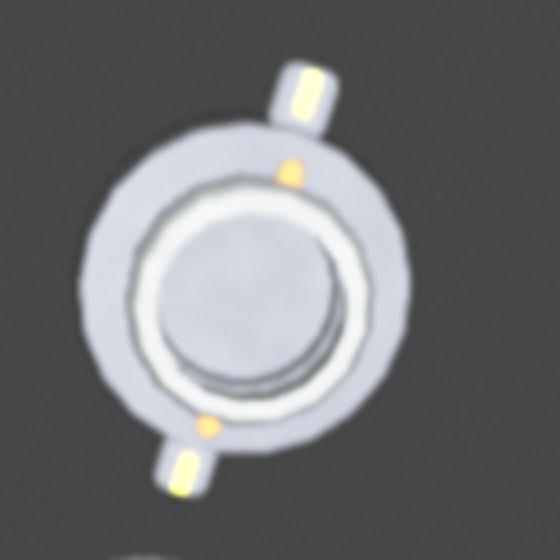

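Run:
```python
from h import *
s=np.load('w4.npy',allow_pickle=True).item()
print(w(s,(342.75,190.3),40),w(s,(341.25,186.9),22))
for z in (0,8,15,22):
    a=w(s,(357,137.5),z);b=w(s,(325.75,233.75),z);print(z,(a+b)/2,np.linalg.norm(a-b)/2,np.degrees(np.arctan2(*(a-b)[1::-1])))
a=w(s,(280+291/4,115+172/4),30);b=w(s,(280+208/4,115+427/4),30);print((a+b)/2,np.linalg.norm(a-b)/2,np.degrees(np.arctan2(*(a-b)[1::-1])))
for p in [(317,323)]: print(p,[w(s,p,z) for z in (319.5-151,)], sense()['tool_pos'])
t=snapshot('top');a=cv2.cvtColor(np.asarray(t['pixels'],dtype=np.uint8),cv2.COLOR_RGB2BGR)[170:240,300:380]; cv2.imwrite('pics/t4c.png',cv2.resize(a,(640,560),interpolation=cv2.INTER_CUBIC)); np.save('t4.npy',t,allow_pickle=True)
```

```text
[564.03018102 132.36457144  40.        ] [564.16727944 132.38115001  22.        ]
0 [565.33412391 128.62585687   0.        ] 43.76163372805908 73.08557220844543
8 [564.75879683 129.77320397   8.        ] 42.55133150362289 73.08557220844547
15 [564.25538563 130.77713268  15.        ] 41.49231705724123 73.08557220844541
22 [563.75197443 131.7810614   22.        ] 40.43330261085958 73.08557220844538
[564.29952754 130.48534251  30.        ] 26.137465705013806 73.15211556273587
(317, 323) [array([544.58839396,  96.93879309, 168.5       ])] [544.33364538  94.53192969 319.74390363]
```

View pics/t4c.png

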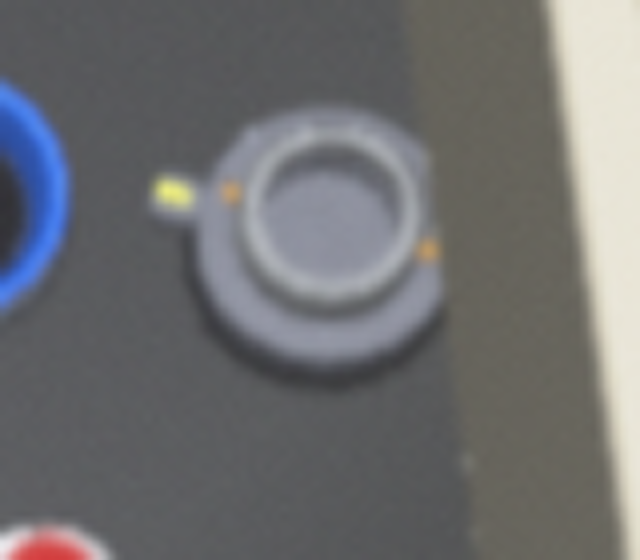

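Run:
```python
from h import *
t=np.load('t4.npy',allow_pickle=True).item()
print(w(t,(341.4,197.5),40),w(t,(340.2,199.8),22))
```

```text
[561.9837701 129.5915909  40.       ] [562.77018384 130.85172688  22.        ]
```

```bash
python3 -c "
from mv import *
plan([dict(x=563.3,y=130,n=2),dict(n=1),dict(z=264,n=2),dict(z=240,n=2),dict(z=220,n=3),dict(n=1)],jaw=1)"
```

```text
11 [{"jaw": 1, "dx": 17, "dy": 9, "dz": 0, "wx": 0, "wy": 0, "wz": 0.0}, {"jaw": 1, "dx": 35, "dy": 18, "dz": 0, "wx": 0, "wy": 0, "wz": 0.0}, {"jaw": 1, "dx": 35, "dy": 18, "dz": 0, "wx": 0, "wy": 0, "wz": 0.0}, {"jaw": 1, "dx": 35, "dy": 18, "dz": 28, "wx": 0, "wy": 0, "wz": 0.0}, {"jaw": 1, "dx": 35, "dy": 18, "dz": 56, "wx": 0, "wy": 0, "wz": 0.0}, {"jaw": 1, "dx": 35, "dy": 18, "dz": 68, "wx": 0, "wy": 0, "wz": 0.0}, {"jaw": 1, "dx": 35, "dy": 18, "dz": 80, "wx": 0, "wy": 0, "wz": 0.0}, {"jaw": 1, "dx": 35, "dy": 18, "dz": 86, "wx": 0, "wy": 0, "wz": 0.0}, {"jaw": 1, "dx": 35, "dy": 18, "dz": 93, "wx": 0, "wy": 0, "wz": 0.0}, {"jaw": 1, "dx": 35, "dy": 18, "dz": 100, "wx": 0, "wy": 0, "wz": 0.0}, {"jaw": 1, "dx": 35, "dy": 18, "dz": 100, "wx": 0, "wy": 0, "wz": 0.0}]
```

Request:
arm_command(plan=[{"jaw":1,"dx":17,"dy":9,"dz":0,"wx":0,"wy":0,"wz":0.0},{"jaw":1,"dx":35,"dy":18,"dz":0,"wx":0,"wy":0,"wz":0.0},{"jaw":1,"dx":35,"dy":18,"dz":0,"wx":0,"wy":0,"wz":0.0},{"jaw":1,"dx":35,"dy":18,"dz":28,"wx":0,"wy":0,"wz":0.0},{"jaw":1,"dx":35,"dy":18,"dz":56,"wx":0,"wy":0,"wz":0.0},{"jaw":1,"dx":35,"dy":18,"dz":68,"wx":0,"wy":0,"wz":0.0},{"jaw":1,"dx":35,"dy":18,"dz":80,"wx":0,"wy":0,"wz":0.0},{"jaw":1,"dx":35,"dy":18,"dz":86,"wx":0,"wy":0,"wz":0.0},{"jaw":1,"dx":35,"dy":18,"dz":93,"wx":0,"wy":0,"wz":0.0},{"jaw":1,"dx":35,"dy":18,"dz":100,"wx":0,"wy":0,"wz":0.0},{"jaw":1,"dx":35,"dy":18,"dz":100,"wx":0,"wy":0,"wz":0.0}])

```text
time: 8.3
tool_pos: [562.6, 130.1, 219.0]
tcp_rot: [-180.0, 0.0, 90.0]
ft_force: [0.4, -0.3, -0.9]
finger_gap: 25.6
```

Run:
```python
from mv import *
print(commit(dx=35,dy=18,dz=100))
from h import *
s=shot('wrist','w5.png'); q=sense(); print(q['tool_pos'],q['ft_force'],q['finger_gap'],q['time'])
```

```text
{'x': 562.8072454411888, 'y': 130.11221111688073, 'z': 219.692, 'yaw': 89.99938571611295}
[562.75386046 130.11688561 219.5599011 ] [ 0.87852015  0.64899031 -0.44158002] 25.065956190295022 8.35
```

View pics/w5.png

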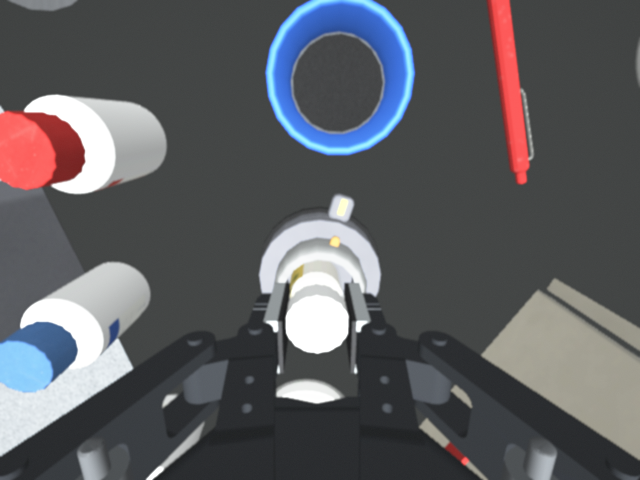

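Request:
arm_command(plan=[{"jaw":1,"dx":0,"dy":0,"dz":1,"wx":0,"wy":0,"wz":0},{"jaw":0.4,"dx":0,"dy":0,"dz":1,"wx":0,"wy":0,"wz":0},{"jaw":0.4,"dx":0,"dy":0,"dz":1,"wx":0,"wy":0,"wz":0},{"jaw":0.4,"dx":0,"dy":0,"dz":1,"wx":0,"wy":0,"wz":0},{"jaw":0.4,"dx":0,"dy":0,"dz":-20,"wx":0,"wy":0,"wz":0},{"jaw":0.4,"dx":0,"dy":0,"dz":-50,"wx":0,"wy":0,"wz":0},{"jaw":0.4,"dx":0,"dy":0,"dz":-80,"wx":0,"wy":0,"wz":0},{"jaw":0.4,"dx":0,"dy":0,"dz":-80,"wx":0,"wy":0,"wz":0}])

```text
time: 9.15
tool_pos: [564.7, 130.4, 305.4]
tcp_rot: [179.5, -0.1, 90.0]
ft_force: [1.7, -0.1, 1.4]
finger_gap: 51.1
```

Run:
```python
from mv import *
print(commit(dz=-80))
from h import *
s=shot('wrist','w6.png'); q=sense(); print(q['tool_pos'],q['ft_force'],q['finger_gap'],q['time'])
plan([dict(x=466.5,y=15,z=300),dict(z=250,n=2),dict(z=216,n=3),dict(n=1),dict(n=3,jaw=1)],jaw=.3)
```

```text
{'x': 562.8072454411888, 'y': 130.11221111688073, 'z': 299.692, 'yaw': 89.99938571611295}
[563.98458099 130.30896486 302.91412552] [0.60649313 0.95975415 0.04505717] 51.11503015764647 9.2
13 [{"jaw": 0.3, "dx": -29, "dy": -24, "dz": 0, "wx": 0, "wy": 0, "wz": 0.0}, {"jaw": 0.3, "dx": -58, "dy": -48, "dz": 0, "wx": 0, "wy": 0, "wz": 0.0}, {"jaw": 0.3, "dx": -86, "dy": -72, "dz": 0, "wx": 0, "wy": 0, "wz": 0.0}, {"jaw": 0.3, "dx": -115, "dy": -96, "dz": 0, "wx": 0, "wy": 0, "wz": 0.0}, {"jaw": 0.3, "dx": -115, "dy": -96, "dz": 25, "wx": 0, "wy": 0, "wz": 0.0}, {"jaw": 0.3, "dx": -115, "dy": -96, "dz": 50, "wx": 0, "wy": 0, "wz": 0.0}, {"jaw": 0.3, "dx": -115, "dy": -96, "dz": 61, "wx": 0, "wy": 0, "wz": 0.0}, {"jaw": 0.3, "dx": -115, "dy": -96, "dz": 72, "wx": 0, "wy": 0, "wz": 0.0}, {"jaw": 0.3, "dx": -115, "dy": -96, "dz": 84, "wx": 0, "wy": 0, "wz": 0.0}, {"jaw": 0.3, "dx": -115, "dy": -96, "dz": 84, "wx": 0, "wy": 0, "wz": 0.0}, {"jaw": 1, "dx": -115, "dy": -96, "dz": 84, "wx": 0, "wy": 0, "wz": 0.0}, {"jaw": 1, "dx": -115, "dy": -96, "dz": 84, "wx": 0, "wy": 0, "wz": 0.0}, {"jaw": 1, "dx": -115, "dy": -96, "dz": 84, "wx": 0, "wy": 0, "wz": 0.0}]
```

View pics/w6.png

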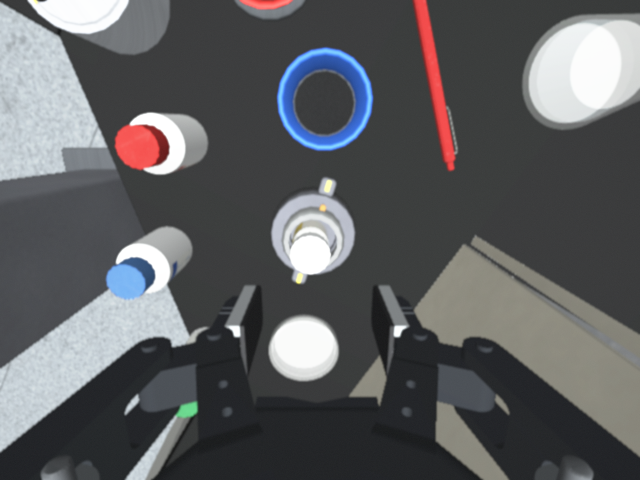

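Request:
arm_command(plan=[{"jaw":0.3,"dx":-29,"dy":-24,"dz":0,"wx":0,"wy":0,"wz":0},{"jaw":0.3,"dx":-58,"dy":-48,"dz":0,"wx":0,"wy":0,"wz":0},{"jaw":0.3,"dx":-86,"dy":-72,"dz":0,"wx":0,"wy":0,"wz":0},{"jaw":0.3,"dx":-115,"dy":-96,"dz":0,"wx":0,"wy":0,"wz":0},{"jaw":0.3,"dx":-115,"dy":-96,"dz":20,"wx":0,"wy":0,"wz":0},{"jaw":0.3,"dx":-115,"dy":-96,"dz":50,"wx":0,"wy":0,"wz":0},{"jaw":0.3,"dx":-115,"dy":-96,"dz":80,"wx":0,"wy":0,"wz":0},{"jaw":0.3,"dx":-115,"dy":-96,"dz":97,"wx":0,"wy":0,"wz":0},{"jaw":0.3,"dx":-115,"dy":-96,"dz":97,"wx":0,"wy":0,"wz":0},{"jaw":1,"dx":-115,"dy":-96,"dz":97,"wx":0,"wy":0,"wz":0},{"jaw":1,"dx":-115,"dy":-96,"dz":97,"wx":0,"wy":0,"wz":0},{"jaw":1,"dx":-115,"dy":-96,"dz":97,"wx":0,"wy":0,"wz":0}])

```text
time: 10.4
tool_pos: [467.5, 15.1, 204.0]
tcp_rot: [179.9, 0.0, 90.0]
ft_force: [0.4, -0.3, -1.5]
finger_gap: 36.6
```

Run:
```python
from mv import *
print(commit(dx=-115,dy=-96,dz=97))
from h import *
s=shot('wrist','w7.png'); q=sense(); print(q['tool_pos'],q['ft_force'],q['finger_gap'],q['time'])
plan([dict(z=320,step=40),dict(x=420,y=120),dict(x=455,y=300),dict(n=1)],jaw=1)
```

```text
{'x': 466.80601249992355, 'y': 15.113240366021714, 'z': 202.692, 'yaw': 89.99938571611295}
[467.39857478  15.1047402  203.80844151] [-0.55245781  0.07022748  0.43316687] 36.62725228004736 10.45
12 [{"jaw": 1, "dx": 0, "dy": 0, "dz": -39, "wx": 0, "wy": 0, "wz": 0.0}, {"jaw": 1, "dx": 0, "dy": 0, "dz": -78, "wx": 0, "wy": 0, "wz": 0.0}, {"jaw": 1, "dx": 0, "dy": 0, "dz": -117, "wx": 0, "wy": 0, "wz": 0.0}, {"jaw": 1, "dx": 35, "dy": -16, "dz": -117, "wx": 0, "wy": 0, "wz": 0.0}, {"jaw": 1, "dx": 70, "dy": -31, "dz": -117, "wx": 0, "wy": 0, "wz": 0.0}, {"jaw": 1, "dx": 105, "dy": -47, "dz": -117, "wx": 0, "wy": 0, "wz": 0.0}, {"jaw": 1, "dx": 141, "dy": -40, "dz": -117, "wx": 0, "wy": 0, "wz": 0.0}, {"jaw": 1, "dx": 177, "dy": -33, "dz": -117, "wx": 0, "wy": 0, "wz": 0.0}, {"jaw": 1, "dx": 213, "dy": -26, "dz": -117, "wx": 0, "wy": 0, "wz": 0.0}, {"jaw": 1, "dx": 249, "dy": -19, "dz": -117, "wx": 0, "wy": 0, "wz": 0.0}, {"jaw": 1, "dx": 285, "dy": -12, "dz": -117, "wx": 0, "wy": 0, "wz": 0.0}, {"jaw": 1, "dx": 285, "dy": -12, "dz": -117, "wx": 0, "wy": 0, "wz": 0.0}]
```

View pics/w7.png

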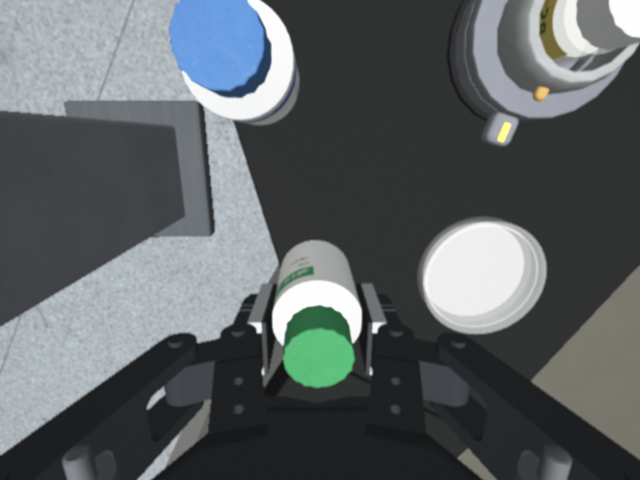

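Request:
arm_command(plan=[{"jaw":1,"dx":0,"dy":0,"dz":-39,"wx":0,"wy":0,"wz":0},{"jaw":1,"dx":0,"dy":0,"dz":-78,"wx":0,"wy":0,"wz":0},{"jaw":1,"dx":0,"dy":0,"dz":-117,"wx":0,"wy":0,"wz":0},{"jaw":1,"dx":35,"dy":-16,"dz":-117,"wx":0,"wy":0,"wz":0},{"jaw":1,"dx":70,"dy":-31,"dz":-117,"wx":0,"wy":0,"wz":0},{"jaw":1,"dx":105,"dy":-47,"dz":-117,"wx":0,"wy":0,"wz":0},{"jaw":1,"dx":141,"dy":-40,"dz":-117,"wx":0,"wy":0,"wz":0},{"jaw":1,"dx":177,"dy":-33,"dz":-117,"wx":0,"wy":0,"wz":0},{"jaw":1,"dx":213,"dy":-22,"dz":-117,"wx":0,"wy":0,"wz":0},{"jaw":1,"dx":249,"dy":-11,"dz":-117,"wx":0,"wy":0,"wz":0},{"jaw":1,"dx":280,"dy":0,"dz":-117,"wx":0,"wy":0,"wz":0},{"jaw":1,"dx":280,"dy":0,"dz":-117,"wx":0,"wy":0,"wz":0}])

```text
time: 11.65
tool_pos: [467.3, 298.3, 320.2]
tcp_rot: [179.9, -0.1, 90.2]
ft_force: [0.3, -0.2, 0.0]
finger_gap: 36.7
```

Run:
```python
from mv import *
print(commit(dx=280,dz=-117))
from h import *
snapshot('wrist');snapshot('wrist')
s=shot('wrist','w8.png'); q=sense(); print(q['tool_pos'],q['finger_gap'],q['time'])
np.save('w8.npy',s,allow_pickle=True)
for n in ['pot_lid','stand_green','stand_red','stand_blue','bottle_yellow']:
    print(n,[(np.round(p['pixel']),round(p['score'],2),np.round(w(s,p['pixel'],0),1)) for p in pinpoint('wrist',n)[:2]])
import seg
for col in ('red','green','blue'):
    n,l,st,ce=cv2.connectedComponentsWithStats(seg.mask(s,col)); 
    for i in range(1,n):
        if st[i,4]>150:
            c,_=cv2.findContours((l==i).astype(np.uint8),0,2); e=cv2.fitEllipse(max(c,key=len)); print(col,st[i],e,w(s,e[0],26),w(s,e[0],75))
```

```text
{'x': 466.8090144573074, 'y': 295.1132403499293, 'z': 319.692, 'yaw': 89.99938571611295}
[466.64622572 294.9308447  319.80573395] 36.3362264383369 11.8
pot_lid [(array([275., 222.]), 0.64, array([428.6, 297.7,   0. ]))]
stand_green [(array([328., 106.]), 0.71, array([476.1, 395.1,   0. ]))]
stand_red [(array([395., 200.]), 0.88, array([535.7, 318.2,   0. ]))]
stand_blue [(array([427., 293.]), 0.75, array([572.9, 227.6,   0. ]))]
bottle_yellow [(array([184.,  93.]), 0.77, array([359.1, 404.8,   0. ]))]
red [ 360  162   83   83 3123] ((400.60650634765625, 203.47579956054688), (78.73763275146484, 85.82720184326172), 49.07761764526367) [534.26627516 319.76381948  26.        ] [521.670041   329.15886368  75.        ]
red [ 505  206   28  135 1553] ((518.2783203125, 272.20416259765625), (12.652600288391113, 155.12989807128906), 171.9639434814453) [639.76220486 260.00514123  26.        ] [607.56361391 280.50403499  75.        ]
green [ 286   52   92   98 4052] ((331.5791015625, 100.45636749267578), (90.27156829833984, 97.52923583984375), 4.583301067352295) [477.54250835 396.87933762  26.   
[... 186 characters left out ...]
1315786 184.41578497  26.        ] [467.64609587 218.9600503   75.        ]
blue [  0   0  54  28 757] ((-85.47774505615234, 80.17491149902344), (24.618961334228516, 167.25253295898438), 0.0) [174.00182973 410.47826667  26.        ] [228.34687206 403.0175235   75.        ]
blue [ 559   71   81  149 5736] ((600.306640625, 133.85165405273438), (71.28919982910156, 165.71238708496094), 169.32278442382812) [682.06538275 373.38999745  26.        ] [642.00637492 372.82068116  75.        ]
blue [ 399  268   77   70 2677] ((436.1638488769531, 302.2598571777344), (67.83601379394531, 77.58263397216797), 70.77500915527344) [572.22767218 231.32938825  26.        ] [552.57777395 257.15656664  75.        ]
```

View pics/w8.png

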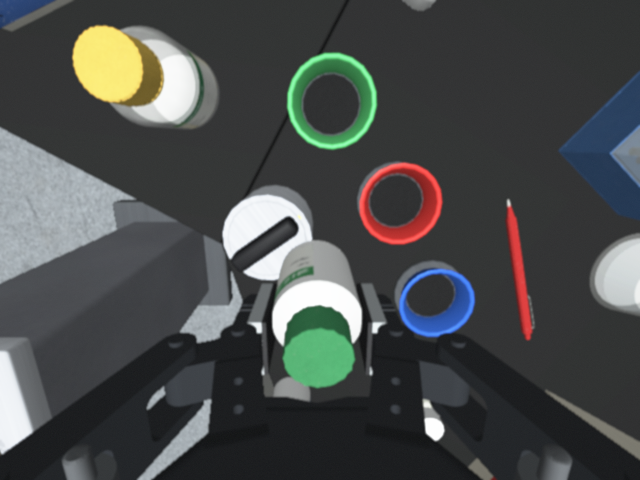

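Run:
```python
from mv import *
plan([dict(x=478,y=395.5,n=3),dict(n=1),dict(z=250,n=2),dict(z=225,n=2),dict(z=212,n=2),dict(n=1)],jaw=1)
```

```text
11 [{"jaw": 1, "dx": 33, "dy": 4, "dz": 0, "wx": 0, "wy": 0, "wz": 0.0}, {"jaw": 1, "dx": 67, "dy": 7, "dz": 0, "wx": 0, "wy": 0, "wz": 0.0}, {"jaw": 1, "dx": 100, "dy": 11, "dz": 0, "wx": 0, "wy": 0, "wz": 0.0}, {"jaw": 1, "dx": 100, "dy": 11, "dz": 0, "wx": 0, "wy": 0, "wz": 0.0}, {"jaw": 1, "dx": 100, "dy": 11, "dz": 35, "wx": 0, "wy": 0, "wz": 0.0}, {"jaw": 1, "dx": 100, "dy": 11, "dz": 70, "wx": 0, "wy": 0, "wz": 0.0}, {"jaw": 1, "dx": 100, "dy": 11, "dz": 82, "wx": 0, "wy": 0, "wz": 0.0}, {"jaw": 1, "dx": 100, "dy": 11, "dz": 95, "wx": 0, "wy": 0, "wz": 0.0}, {"jaw": 1, "dx": 100, "dy": 11, "dz": 101, "wx": 0, "wy": 0, "wz": 0.0}, {"jaw": 1, "dx": 100, "dy": 11, "dz": 108, "wx": 0, "wy": 0, "wz": 0.0}, {"jaw": 1, "dx": 100, "dy": 11, "dz": 108, "wx": 0, "wy": 0, "wz": 0.0}]
```

Request:
arm_command(plan=[{"jaw":1,"dx":33,"dy":4,"dz":0,"wx":0,"wy":0,"wz":0},{"jaw":1,"dx":67,"dy":7,"dz":0,"wx":0,"wy":0,"wz":0},{"jaw":1,"dx":100,"dy":11,"dz":0,"wx":0,"wy":0,"wz":0},{"jaw":1,"dx":100,"dy":11,"dz":0,"wx":0,"wy":0,"wz":0},{"jaw":1,"dx":100,"dy":11,"dz":35,"wx":0,"wy":0,"wz":0},{"jaw":1,"dx":100,"dy":11,"dz":70,"wx":0,"wy":0,"wz":0},{"jaw":1,"dx":100,"dy":11,"dz":82,"wx":0,"wy":0,"wz":0},{"jaw":1,"dx":100,"dy":11,"dz":95,"wx":0,"wy":0,"wz":0},{"jaw":1,"dx":100,"dy":11,"dz":101,"wx":0,"wy":0,"wz":0},{"jaw":1,"dx":100,"dy":11,"dz":107,"wx":0,"wy":0,"wz":0},{"jaw":1,"dx":100,"dy":11,"dz":107,"wx":0,"wy":0,"wz":0}])

```text
time: 13.15
tool_pos: [478.0, 395.1, 213.1]
tcp_rot: [180.0, -0.0, 90.0]
ft_force: [-0.2, -0.6, -0.2]
finger_gap: 36.5
```

Run:
```python
from mv import *
print(commit(dx=100,dy=11,dz=107))
from h import *
s=shot('wrist','w9.png'); q=sense(); print(q['tool_pos'],q['ft_force'],q['finger_gap'],q['time'])
```

```text
{'x': 477.8100865843123, 'y': 395.11312241014195, 'z': 212.692, 'yaw': 89.99938571611295}
[478.12039711 395.25448467 213.47539698] [-0.23524042 -0.18073505  0.04348738] 36.70029156408285 13.2
```

View pics/w9.png

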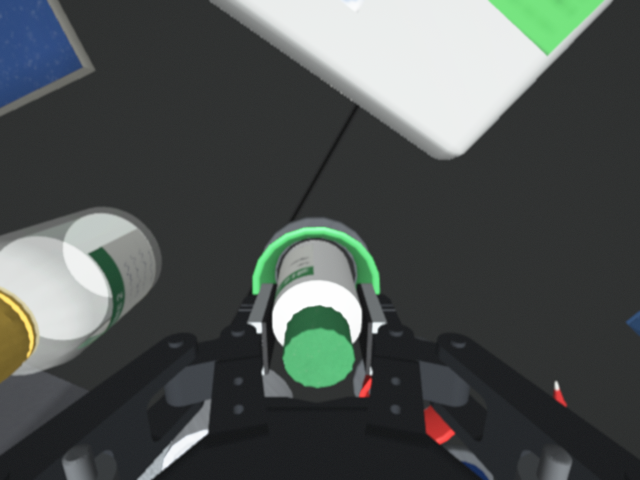

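Request:
arm_command(plan=[{"jaw":1,"dx":0,"dy":0,"dz":1,"wx":0,"wy":0,"wz":0},{"jaw":0.3,"dx":0,"dy":0,"dz":1,"wx":0,"wy":0,"wz":0},{"jaw":0.3,"dx":0,"dy":0,"dz":1,"wx":0,"wy":0,"wz":0},{"jaw":0.3,"dx":0,"dy":0,"dz":1,"wx":0,"wy":0,"wz":0},{"jaw":0.3,"dx":0,"dy":0,"dz":-20,"wx":0,"wy":0,"wz":0},{"jaw":0.3,"dx":0,"dy":0,"dz":-55,"wx":0,"wy":0,"wz":0},{"jaw":0.3,"dx":0,"dy":0,"dz":-90,"wx":0,"wy":0,"wz":0},{"jaw":0.3,"dx":0,"dy":0,"dz":-90,"wx":0,"wy":0,"wz":0}])

```text
time: 14.0
tool_pos: [479.6, 396.4, 309.7]
tcp_rot: [179.5, -0.3, 90.0]
ft_force: [0.2, -0.3, 0.5]
finger_gap: 59.8
```

Run:
```python
from mv import *
print(commit(dz=-90))
from h import *
s=shot('wrist','w10.png'); q=sense(); print(q['tool_pos'],q['ft_force'],q['finger_gap'],q['time'])
plan([dict(x=430,y=230),dict(x=442,y=114),dict(z=203,n=3),dict(n=1)],jaw=.3)
```

```text
{'x': 477.8100865843123, 'y': 395.11312241014195, 'z': 302.692, 'yaw': 89.99938571611295}
[478.92826311 395.95859149 306.82061628] [0.12313706 0.41770904 1.08770458] 59.93163237885916 14.05
11 [{"jaw": 0.3, "dx": -41, "dy": -12, "dz": 0, "wx": 0, "wy": 0, "wz": 0.0}, {"jaw": 0.3, "dx": -83, "dy": -24, "dz": 0, "wx": 0, "wy": 0, "wz": 0.0}, {"jaw": 0.3, "dx": -124, "dy": -36, "dz": 0, "wx": 0, "wy": 0, "wz": 0.0}, {"jaw": 0.3, "dx": -165, "dy": -48, "dz": 0, "wx": 0, "wy": 0, "wz": 0.0}, {"jaw": 0.3, "dx": -204, "dy": -44, "dz": 0, "wx": 0, "wy": 0, "wz": 0.0}, {"jaw": 0.3, "dx": -242, "dy": -40, "dz": 0, "wx": 0, "wy": 0, "wz": 0.0}, {"jaw": 0.3, "dx": -281, "dy": -36, "dz": 0, "wx": 0, "wy": 0, "wz": 0.0}, {"jaw": 0.3, "dx": -281, "dy": -36, "dz": 33, "wx": 0, "wy": 0, "wz": 0.0}, {"jaw": 0.3, "dx": -281, "dy": -36, "dz": 66, "wx": 0, "wy": 0, "wz": 0.0}, {"jaw": 0.3, "dx": -281, "dy": -36, "dz": 100, "wx": 0, "wy": 0, "wz": 0.0}, {"jaw": 0.3, "dx": -281, "dy": -36, "dz": 100, "wx": 0, "wy": 0, "wz": 0.0}]
```

View pics/w10.png

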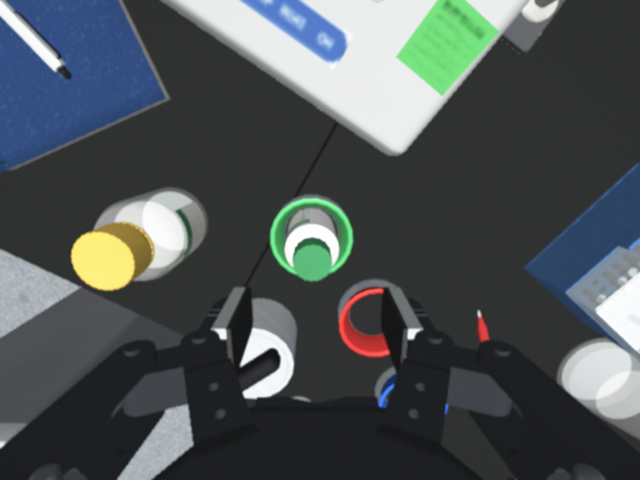

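Request:
arm_command(plan=[{"jaw":0.3,"dx":-41,"dy":-12,"dz":0,"wx":0,"wy":0,"wz":0},{"jaw":0.3,"dx":-83,"dy":-24,"dz":0,"wx":0,"wy":0,"wz":0},{"jaw":0.3,"dx":-124,"dy":-36,"dz":0,"wx":0,"wy":0,"wz":0},{"jaw":0.3,"dx":-165,"dy":-48,"dz":0,"wx":0,"wy":0,"wz":0},{"jaw":0.3,"dx":-207,"dy":-44,"dz":0,"wx":0,"wy":0,"wz":0},{"jaw":0.3,"dx":-249,"dy":-40,"dz":0,"wx":0,"wy":0,"wz":0},{"jaw":0.3,"dx":-272,"dy":-37,"dz":5,"wx":0,"wy":0,"wz":0},{"jaw":0.3,"dx":-281,"dy":-36,"dz":20,"wx":0,"wy":0,"wz":0},{"jaw":0.3,"dx":-281,"dy":-36,"dz":40,"wx":0,"wy":0,"wz":0},{"jaw":0.3,"dx":-281,"dy":-36,"dz":70,"wx":0,"wy":0,"wz":0},{"jaw":0.3,"dx":-281,"dy":-36,"dz":92,"wx":0,"wy":0,"wz":0},{"jaw":0.3,"dx":-281,"dy":-36,"dz":100,"wx":0,"wy":0,"wz":0}])

```text
time: 15.25
tool_pos: [439.8, 113.8, 199.2]
tcp_rot: [-179.7, 0.0, 90.0]
ft_force: [-0.1, -0.0, -1.6]
finger_gap: 59.8
```

Request:
arm_command(plan=[{"jaw":0.3,"dx":0,"dy":0,"dz":0,"wx":0,"wy":0,"wz":0},{"jaw":1,"dx":0,"dy":0,"dz":0,"wx":0,"wy":0,"wz":0},{"jaw":1,"dx":0,"dy":0,"dz":0,"wx":0,"wy":0,"wz":0},{"jaw":1,"dx":0,"dy":0,"dz":0,"wx":0,"wy":0,"wz":0}])

```text
time: 15.65
tool_pos: [442.5, 114.3, 204.0]
tcp_rot: [179.9, -0.0, 90.0]
ft_force: [-0.6, 0.8, 3.4]
finger_gap: 36.2
```

Run:
```python
from mv import *
print(commit(dx=-281,dy=-36,dz=100))
from h import *
s=shot('wrist','w11.png'); q=sense(); print(q['tool_pos'],q['ft_force'],q['finger_gap'],q['time'])
plan([dict(z=330,step=40),dict(x=573,y=230,n=5),dict(n=2)],jaw=1)
```

```text
{'x': 441.80707390772113, 'y': 114.11350839224122, 'z': 202.692, 'yaw': 89.99938571611295}
[442.49999141 114.25465588 203.97587954] [-0.66113851 -0.27416234  5.35964129] 36.101178551863136 15.7
11 [{"jaw": 1, "dx": 0, "dy": 0, "dz": -32, "wx": 0, "wy": 0, "wz": 0.0}, {"jaw": 1, "dx": 0, "dy": 0, "dz": -64, "wx": 0, "wy": 0, "wz": 0.0}, {"jaw": 1, "dx": 0, "dy": 0, "dz": -95, "wx": 0, "wy": 0, "wz": 0.0}, {"jaw": 1, "dx": 0, "dy": 0, "dz": -127, "wx": 0, "wy": 0, "wz": 0.0}, {"jaw": 1, "dx": 23, "dy": 26, "dz": -127, "wx": 0, "wy": 0, "wz": 0.0}, {"jaw": 1, "dx": 46, "dy": 52, "dz": -127, "wx": 0, "wy": 0, "wz": 0.0}, {"jaw": 1, "dx": 70, "dy": 79, "dz": -127, "wx": 0, "wy": 0, "wz": 0.0}, {"jaw": 1, "dx": 93, "dy": 105, "dz": -127, "wx": 0, "wy": 0, "wz": 0.0}, {"jaw": 1, "dx": 116, "dy": 131, "dz": -127, "wx": 0, "wy": 0, "wz": 0.0}, {"jaw": 1, "dx": 116, "dy": 131, "dz": -127, "wx": 0, "wy": 0, "wz": 0.0}, {"jaw": 1, "dx": 116, "dy": 131, "dz": -127, "wx": 0, "wy": 0, "wz": 0.0}]
```

View pics/w11.png

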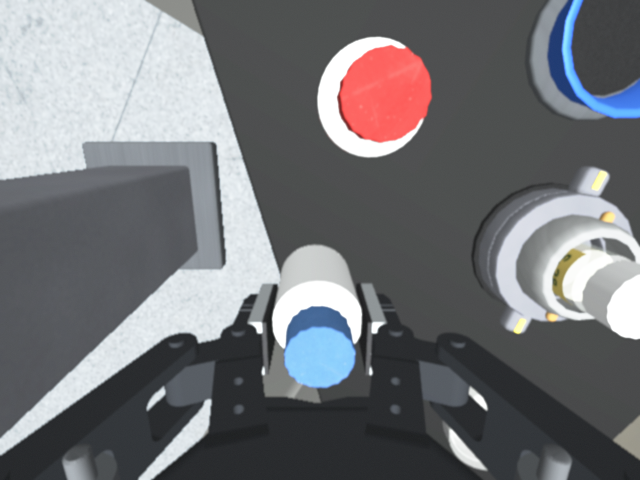

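Request:
arm_command(plan=[{"jaw":1,"dx":0,"dy":0,"dz":-32,"wx":0,"wy":0,"wz":0},{"jaw":1,"dx":0,"dy":0,"dz":-64,"wx":0,"wy":0,"wz":0},{"jaw":1,"dx":0,"dy":0,"dz":-95,"wx":0,"wy":0,"wz":0},{"jaw":1,"dx":0,"dy":0,"dz":-127,"wx":0,"wy":0,"wz":0},{"jaw":1,"dx":23,"dy":26,"dz":-127,"wx":0,"wy":0,"wz":0},{"jaw":1,"dx":46,"dy":52,"dz":-127,"wx":0,"wy":0,"wz":0},{"jaw":1,"dx":70,"dy":79,"dz":-127,"wx":0,"wy":0,"wz":0},{"jaw":1,"dx":93,"dy":105,"dz":-127,"wx":0,"wy":0,"wz":0},{"jaw":1,"dx":110,"dy":124,"dz":-127,"wx":0,"wy":0,"wz":0},{"jaw":1,"dx":116,"dy":131,"dz":-127,"wx":0,"wy":0,"wz":0},{"jaw":1,"dx":116,"dy":131,"dz":-100,"wx":0,"wy":0,"wz":0},{"jaw":1,"dx":116,"dy":131,"dz":-70,"wx":0,"wy":0,"wz":0}])

```text
time: 16.9
tool_pos: [573.4, 230.3, 273.9]
tcp_rot: [179.8, -0.0, 90.0]
ft_force: [-0.4, 0.1, -1.1]
finger_gap: 36.4
```

Request:
arm_command(plan=[{"jaw":1,"dx":0,"dy":0,"dz":20,"wx":0,"wy":0,"wz":0},{"jaw":1,"dx":0,"dy":0,"dz":36,"wx":0,"wy":0,"wz":0},{"jaw":1,"dx":0,"dy":0,"dz":48,"wx":0,"wy":0,"wz":0},{"jaw":1,"dx":0,"dy":0,"dz":56,"wx":0,"wy":0,"wz":0},{"jaw":1,"dx":0,"dy":0,"dz":60,"wx":0,"wy":0,"wz":0},{"jaw":1,"dx":0,"dy":0,"dz":60,"wx":0,"wy":0,"wz":0},{"jaw":1,"dx":0,"dy":0,"dz":60,"wx":0,"wy":0,"wz":0}])

```text
time: 17.6
tool_pos: [573.2, 230.3, 213.7]
tcp_rot: [179.9, -0.0, 90.0]
ft_force: [0.3, 0.0, -0.7]
finger_gap: 36.2
```

Run:
```python
from mv import *
commit(dx=116,dy=131,dz=-70);print(commit(dz=60))
from h import *
s=shot('wrist','w12.png'); q=sense(); print(q['tool_pos'],q['ft_force'],q['finger_gap'],q['time'])
```

```text
{'x': 572.8083175682511, 'y': 230.1121038983698, 'z': 212.692, 'yaw': 89.99938571611295}
[573.2610665  230.27129376 213.74364441] [-0.03370759  0.20382583 -0.27509518] 36.747303563113256 17.65
```

View pics/w12.png

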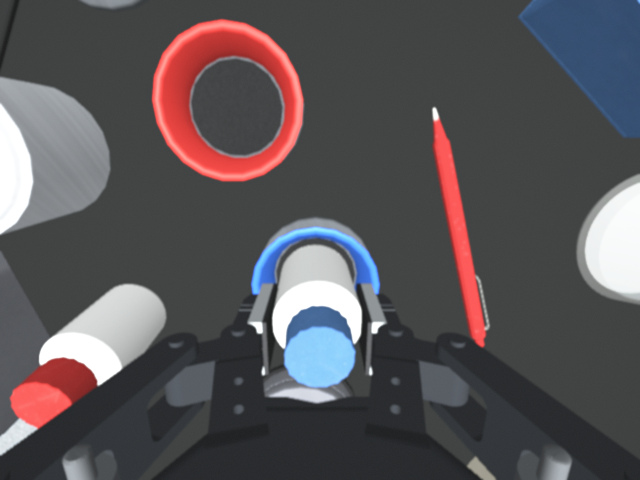

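Blue sits centred in its cup; release, lift, then to the red bottle at (462, 200).

Request:
arm_command(plan=[{"jaw":1,"dx":0,"dy":0,"dz":1,"wx":0,"wy":0,"wz":0},{"jaw":0.3,"dx":0,"dy":0,"dz":1,"wx":0,"wy":0,"wz":0},{"jaw":0.3,"dx":0,"dy":0,"dz":1,"wx":0,"wy":0,"wz":0},{"jaw":0.3,"dx":0,"dy":0,"dz":1,"wx":0,"wy":0,"wz":0},{"jaw":0.3,"dx":0,"dy":0,"dz":-20,"wx":0,"wy":0,"wz":0},{"jaw":0.3,"dx":0,"dy":0,"dz":-55,"wx":0,"wy":0,"wz":0},{"jaw":0.3,"dx":0,"dy":0,"dz":-90,"wx":0,"wy":0,"wz":0},{"jaw":0.3,"dx":0,"dy":0,"dz":-90,"wx":0,"wy":0,"wz":0}])

```text
time: 18.45
tool_pos: [574.8, 230.8, 309.6]
tcp_rot: [179.4, -0.2, 90.0]
ft_force: [0.7, 0.1, 0.1]
finger_gap: 59.4
```

Run:
```python
from mv import *
print(commit(dz=-90))
from h import *
s=shot('wrist','w13.png'); q=sense(); print(q['tool_pos'],q['ft_force'],q['finger_gap'],q['time'])
plan([dict(x=462,y=200,n=4),dict(z=203,n=4)],jaw=.3)
```

```text
{'x': 572.8083175682511, 'y': 230.1121038983698, 'z': 302.692, 'yaw': 89.99938571611295}
[574.13199827 230.545183   306.70429553] [-0.09484698 -0.24968218 -1.77085253] 60.339747007071246 18.5
8 [{"jaw": 0.3, "dx": -8, "dy": -28, "dz": 0, "wx": 0, "wy": 0, "wz": 0.0}, {"jaw": 0.3, "dx": -15, "dy": -55, "dz": 0, "wx": 0, "wy": 0, "wz": 0.0}, {"jaw": 0.3, "dx": -23, "dy": -83, "dz": 0, "wx": 0, "wy": 0, "wz": 0.0}, {"jaw": 0.3, "dx": -30, "dy": -111, "dz": 0, "wx": 0, "wy": 0, "wz": 0.0}, {"jaw": 0.3, "dx": -30, "dy": -111, "dz": 25, "wx": 0, "wy": 0, "wz": 0.0}, {"jaw": 0.3, "dx": -30, "dy": -111, "dz": 50, "wx": 0, "wy": 0, "wz": 0.0}, {"jaw": 0.3, "dx": -30, "dy": -111, "dz": 75, "wx": 0, "wy": 0, "wz": 0.0}, {"jaw": 0.3, "dx": -30, "dy": -111, "dz": 100, "wx": 0, "wy": 0, "wz": 0.0}]
```

View pics/w13.png

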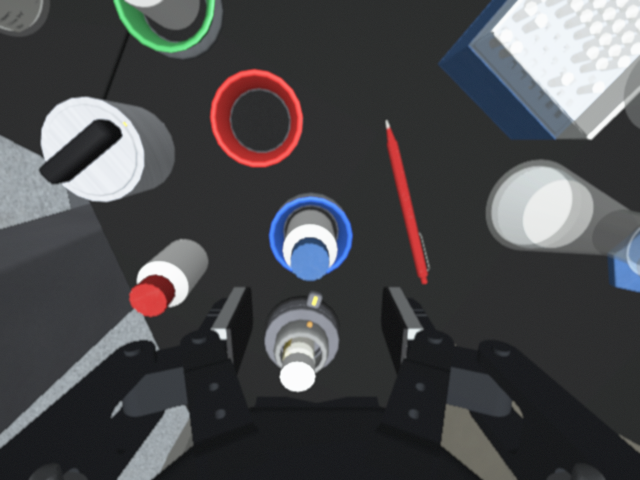

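Request:
arm_command(plan=[{"jaw":0.3,"dx":-8,"dy":-28,"dz":0,"wx":0,"wy":0,"wz":0},{"jaw":0.3,"dx":-17,"dy":-62,"dz":0,"wx":0,"wy":0,"wz":0},{"jaw":0.3,"dx":-26,"dy":-97,"dz":0,"wx":0,"wy":0,"wz":0},{"jaw":0.3,"dx":-30,"dy":-111,"dz":0,"wx":0,"wy":0,"wz":0},{"jaw":0.3,"dx":-30,"dy":-111,"dz":20,"wx":0,"wy":0,"wz":0},{"jaw":0.3,"dx":-30,"dy":-111,"dz":50,"wx":0,"wy":0,"wz":0},{"jaw":0.3,"dx":-30,"dy":-111,"dz":80,"wx":0,"wy":0,"wz":0},{"jaw":0.3,"dx":-30,"dy":-111,"dz":100,"wx":0,"wy":0,"wz":0},{"jaw":0.3,"dx":-30,"dy":-111,"dz":100,"wx":0,"wy":0,"wz":0},{"jaw":1,"dx":-30,"dy":-111,"dz":100,"wx":0,"wy":0,"wz":0},{"jaw":1,"dx":-30,"dy":-111,"dz":100,"wx":0,"wy":0,"wz":0},{"jaw":1,"dx":-30,"dy":-111,"dz":100,"wx":0,"wy":0,"wz":0}])

```text
time: 19.7
tool_pos: [462.5, 200.3, 204.1]
tcp_rot: [179.9, -0.0, 90.0]
ft_force: [0.8, 0.2, -0.6]
finger_gap: 36.5
```

Run:
```python
from mv import *
print(commit(dx=-30,dy=-111,dz=100))
from h import *
q=sense(); print(q['tool_pos'],q['ft_force'],q['finger_gap'],q['time'])
plan([dict(z=333,n=4),dict(x=535,y=319,n=4),dict(z=273,n=3)],jaw=1)
```

```text
{'x': 461.8079959363395, 'y': 200.11329396177115, 'z': 202.692, 'yaw': 89.99938571611295}
[462.5068655  200.3326225  204.09502412] [ 0.78586544  0.16373281 -0.55170361] 36.53833514366669 19.7
11 [{"jaw": 1, "dx": 0, "dy": 0, "dz": -33, "wx": 0, "wy": 0, "wz": 0.0}, {"jaw": 1, "dx": 0, "dy": 0, "dz": -65, "wx": 0, "wy": 0, "wz": 0.0}, {"jaw": 1, "dx": 0, "dy": 0, "dz": -98, "wx": 0, "wy": 0, "wz": 0.0}, {"jaw": 1, "dx": 0, "dy": 0, "dz": -130, "wx": 0, "wy": 0, "wz": 0.0}, {"jaw": 1, "dx": 30, "dy": 18, "dz": -130, "wx": 0, "wy": 0, "wz": 0.0}, {"jaw": 1, "dx": 59, "dy": 37, "dz": -130, "wx": 0, "wy": 0, "wz": 0.0}, {"jaw": 1, "dx": 89, "dy": 55, "dz": -130, "wx": 0, "wy": 0, "wz": 0.0}, {"jaw": 1, "dx": 119, "dy": 73, "dz": -130, "wx": 0, "wy": 0, "wz": 0.0}, {"jaw": 1, "dx": 119, "dy": 73, "dz": -110, "wx": 0, "wy": 0, "wz": 0.0}, {"jaw": 1, "dx": 119, "dy": 73, "dz": -90, "wx": 0, "wy": 0, "wz": 0.0}, {"jaw": 1, "dx": 119, "dy": 73, "dz": -70, "wx": 0, "wy": 0, "wz": 0.0}]
```

Request:
arm_command(plan=[{"jaw":1,"dx":0,"dy":0,"dz":-33,"wx":0,"wy":0,"wz":0},{"jaw":1,"dx":0,"dy":0,"dz":-65,"wx":0,"wy":0,"wz":0},{"jaw":1,"dx":0,"dy":0,"dz":-98,"wx":0,"wy":0,"wz":0},{"jaw":1,"dx":0,"dy":0,"dz":-130,"wx":0,"wy":0,"wz":0},{"jaw":1,"dx":30,"dy":18,"dz":-130,"wx":0,"wy":0,"wz":0},{"jaw":1,"dx":62,"dy":39,"dz":-130,"wx":0,"wy":0,"wz":0},{"jaw":1,"dx":93,"dy":58,"dz":-130,"wx":0,"wy":0,"wz":0},{"jaw":1,"dx":112,"dy":69,"dz":-130,"wx":0,"wy":0,"wz":0},{"jaw":1,"dx":119,"dy":73,"dz":-130,"wx":0,"wy":0,"wz":0},{"jaw":1,"dx":119,"dy":73,"dz":-115,"wx":0,"wy":0,"wz":0},{"jaw":1,"dx":119,"dy":73,"dz":-90,"wx":0,"wy":0,"wz":0},{"jaw":1,"dx":119,"dy":73,"dz":-70,"wx":0,"wy":0,"wz":0}])

```text
time: 20.9
tool_pos: [534.0, 317.9, 270.8]
tcp_rot: [-179.9, 0.1, 90.0]
ft_force: [-0.1, -0.5, -0.2]
finger_gap: 36.2
```

Request:
arm_command(plan=[{"jaw":1,"dx":0,"dy":0,"dz":20,"wx":0,"wy":0,"wz":0},{"jaw":1,"dx":0,"dy":0,"dz":36,"wx":0,"wy":0,"wz":0},{"jaw":1,"dx":0,"dy":0,"dz":48,"wx":0,"wy":0,"wz":0},{"jaw":1,"dx":0,"dy":0,"dz":56,"wx":0,"wy":0,"wz":0},{"jaw":1,"dx":0,"dy":0,"dz":60,"wx":0,"wy":0,"wz":0},{"jaw":1,"dx":0,"dy":0,"dz":60,"wx":0,"wy":0,"wz":0},{"jaw":1,"dx":0,"dy":0,"dz":60,"wx":0,"wy":0,"wz":0}])

```text
time: 21.6
tool_pos: [535.2, 319.3, 213.5]
tcp_rot: [179.9, -0.0, 90.0]
ft_force: [-0.0, 0.5, -0.4]
finger_gap: 36.0
```

Run:
```python
from mv import *
commit(dx=119,dy=73,dz=-70);print(commit(dz=60))
from h import *
s=shot('wrist','w14.png'); q=sense(); print(q['tool_pos'],q['ft_force'],q['finger_gap'],q['time'])
```

```text
{'x': 534.8092717640321, 'y': 319.1125113017568, 'z': 212.692, 'yaw': 89.99938571611295}
[535.22476813 319.366267   213.68626737] [-0.88835761 -0.11517879 -0.3769681 ] 36.482504911114 21.65
```

View pics/w14.png

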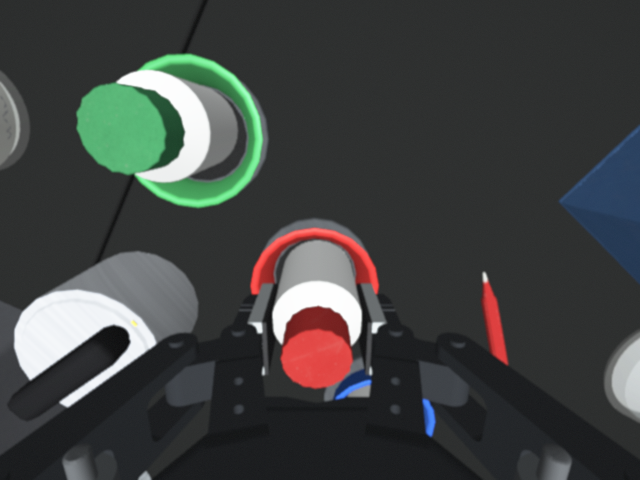

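Request:
arm_command(plan=[{"jaw":1,"dx":0,"dy":0,"dz":1,"wx":0,"wy":0,"wz":0},{"jaw":0.3,"dx":0,"dy":0,"dz":1,"wx":0,"wy":0,"wz":0},{"jaw":0.3,"dx":0,"dy":0,"dz":1,"wx":0,"wy":0,"wz":0},{"jaw":0.3,"dx":0,"dy":0,"dz":1,"wx":0,"wy":0,"wz":0},{"jaw":0.3,"dx":0,"dy":0,"dz":-20,"wx":0,"wy":0,"wz":0},{"jaw":0.3,"dx":0,"dy":0,"dz":-60,"wx":0,"wy":0,"wz":0},{"jaw":0.4,"dx":0,"dy":0,"dz":-100,"wx":0,"wy":0,"wz":0},{"jaw":0.4,"dx":-30,"dy":-36,"dz":-120,"wx":0,"wy":0,"wz":0},{"jaw":0.4,"dx":-56,"dy":-72,"dz":-120,"wx":0,"wy":0,"wz":0},{"jaw":0.4,"dx":-69,"dy":-105,"dz":-120,"wx":0,"wy":0,"wz":0},{"jaw":0.4,"dx":-69,"dy":-105,"dz":-120,"wx":0,"wy":0,"wz":0},{"jaw":0.4,"dx":-69,"dy":-105,"dz":-120,"wx":0,"wy":0,"wz":0}])

```text
time: 22.85
tool_pos: [429.4, 249.9, 333.1]
tcp_rot: [179.9, -0.0, 90.0]
ft_force: [0.4, -0.1, 0.1]
finger_gap: 51.3
```

Run:
```python
from mv import *
print(commit(dx=-69,dy=-105,dz=-120))
from h import *
snapshot('wrist');snapshot('wrist')
s=shot('wrist','w15.png'); q=sense(); print(q['tool_pos'],q['ft_force'],q['finger_gap'],q['time'])
np.save('w15.npy',s,allow_pickle=True); t=snapshot('top'); np.save('t15.npy',t,allow_pickle=True)
a=cv2.cvtColor(np.asarray(t['pixels'],dtype=np.uint8),cv2.COLOR_RGB2BGR)[235:295,220:300]; cv2.imwrite('pics/t15c.png',cv2.resize(a,(640,480),interpolation=cv2.INTER_CUBIC))
```

```text
{'x': 429.8085320019972, 'y': 250.11363703974135, 'z': 332.692, 'yaw': 89.99938571611295}
[430.65949047 250.52063338 333.30809238] [0.6329316  0.09438868 0.22011263] 51.30144111103209 23.0
```

View pics/w15.png

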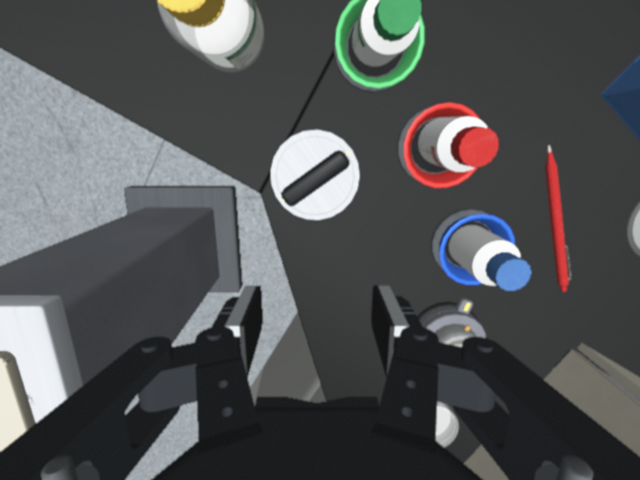

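View pics/t15c.png

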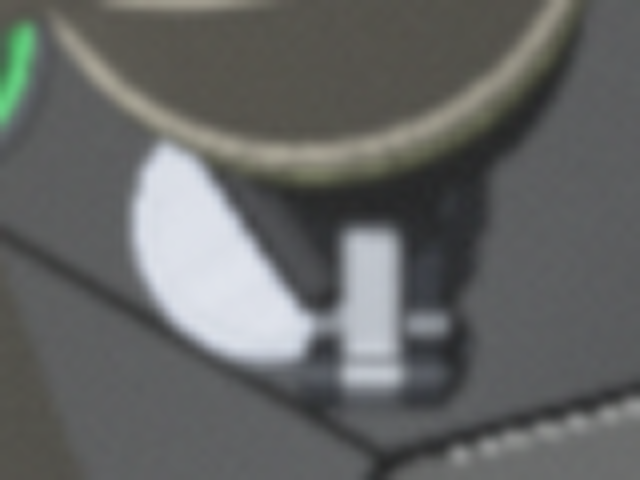

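Run:
```python
from blob import *
def lid(s,img,box,thr):
    a=cv2.cvtColor(img,cv2.COLOR_BGR2GRAY); x,y,ww,hh=box; r=a[y:y+hh,x:x+ww]
    m=(r>thr).astype(np.uint8); n,l,st,ce=cv2.connectedComponentsWithStats(m); i=1+np.argmax(st[1:,4]); m=(l==i).astype(np.uint8)
    c,_=cv2.findContours(m,0,2); c=np.vstack(c); h=cv2.convexHull(c); e=cv2.fitEllipse(h); p=(e[0][0]+x,e[0][1]+y)
    f=np.zeros_like(m); cv2.fillPoly(f,[h],1); k=cv2.erode(f,np.ones((3,3),np.uint8)); d=((r<80)&(k>0)).astype(np.uint8)
    n,l,st,ce=cv2.connectedComponentsWithStats(d); i=1+np.argmax(st[1:,4])
    c,_=cv2.findContours((l==i).astype(np.uint8),0,2); rr=cv2.minAreaRect(max(c,key=len)); bp=cv2.boxPoints(rr)+[x,y]
    print('disc',p,e[1],w(s,p,52)[:2]); cc=bp.mean(0); W=[w(s,q,72)[:2] for q in bp]
    ed=[W[1]-W[0],W[2]-W[1]]; L=max(ed,key=np.linalg.norm); print('bar',cc,w(s,cc,72)[:2],[round(np.linalg.norm(v),1) for v in ed],np.degrees(np.arctan2(L[1],L[0]))%180)
s=np.load('w15.npy',allow_pickle=True).item(); lid(s,cv2.imread('pics/w15.png'),(262,120,106,110),120)
t=np.load('t15.npy',allow_pickle=True).item(); lid(t,cv2.imread('pics/top0.png'),(232,240,45,45),120)
```

```text
disc (314.49852752685547, 174.42784881591797) (89.96572875976562, 91.2313232421875) [429.25019408 299.24935329]
bar [314.7702713  177.87838078] [429.52565378 298.95252754] [np.float64(50.9), np.float64(12.4)] 34.90749200542745
disc (253.96561241149902, 261.98052978515625) (36.10899353027344, 37.00961685180664) [430.31763442 297.02424699]
bar [253.28779554 261.14588499] [428.71628735 295.59410235] [np.float64(9.0), np.float64(50.1)] 35.22486379654134
```

Run:
```python
from mv import *
plan([dict(x=429.6,y=298,yaw=188,n=12)],jaw=.45)
```

```text
12 [{"jaw": 0.45, "dx": 4, "dy": 0, "dz": 0, "wx": 0, "wy": 0, "wz": -0.143}, {"jaw": 0.45, "dx": 8, "dy": 0, "dz": 0, "wx": 0, "wy": 0, "wz": -0.285}, {"jaw": 0.45, "dx": 12, "dy": 0, "dz": 0, "wx": 0, "wy": 0, "wz": -0.428}, {"jaw": 0.45, "dx": 16, "dy": 0, "dz": 0, "wx": 0, "wy": 0, "wz": -0.57}, {"jaw": 0.45, "dx": 20, "dy": 0, "dz": 0, "wx": 0, "wy": 0, "wz": -0.713}, {"jaw": 0.45, "dx": 24, "dy": 0, "dz": 0, "wx": 0, "wy": 0, "wz": -0.855}, {"jaw": 0.45, "dx": 28, "dy": 0, "dz": 0, "wx": 0, "wy": 0, "wz": -0.998}, {"jaw": 0.45, "dx": 32, "dy": 0, "dz": 0, "wx": 0, "wy": 0, "wz": -1.14}, {"jaw": 0.45, "dx": 36, "dy": 0, "dz": 0, "wx": 0, "wy": 0, "wz": -1.283}, {"jaw": 0.45, "dx": 40, "dy": 0, "dz": 0, "wx": 0, "wy": 0, "wz": -1.425}, {"jaw": 0.45, "dx": 44, "dy": 0, "dz": 0, "wx": 0, "wy": 0, "wz": -1.568}, {"jaw": 0.45, "dx": 48, "dy": 0, "dz": 0, "wx": 0, "wy": 0, "wz": -1.71}]
```

Request:
arm_command(plan=[{"jaw":0.45,"dx":4,"dy":0,"dz":0,"wx":0,"wy":0,"wz":-0.143},{"jaw":0.45,"dx":8,"dy":0,"dz":0,"wx":0,"wy":0,"wz":-0.285},{"jaw":0.45,"dx":12,"dy":0,"dz":0,"wx":0,"wy":0,"wz":-0.428},{"jaw":0.45,"dx":16,"dy":0,"dz":0,"wx":0,"wy":0,"wz":-0.57},{"jaw":0.45,"dx":20,"dy":0,"dz":0,"wx":0,"wy":0,"wz":-0.713},{"jaw":0.45,"dx":24,"dy":0,"dz":0,"wx":0,"wy":0,"wz":-0.855},{"jaw":0.45,"dx":28,"dy":0,"dz":0,"wx":0,"wy":0,"wz":-0.998},{"jaw":0.45,"dx":32,"dy":0,"dz":0,"wx":0,"wy":0,"wz":-1.14},{"jaw":0.45,"dx":36,"dy":0,"dz":0,"wx":0,"wy":0,"wz":-1.283},{"jaw":0.45,"dx":40,"dy":0,"dz":0,"wx":0,"wy":0,"wz":-1.425},{"jaw":0.45,"dx":44,"dy":0,"dz":0,"wx":0,"wy":0,"wz":-1.568},{"jaw":0.45,"dx":48,"dy":0,"dz":0,"wx":0,"wy":0,"wz":-1.71}])

```text
time: 24.25
tool_pos: [430.6, 298.7, 332.6]
tcp_rot: [-180.0, -0.0, -171.7]
ft_force: [-0.3, 0.1, -0.4]
finger_gap: 46.8
```

Run:
```python
from mv import *
print(commit(dx=48,wz=-1.71))
from h import *
q=sense(); print(q['tool_pos'],q['tcp_rot'],q['joint_pos'],q['finger_gap'],q['time'])
plan([dict(x=429.6,y=298,yaw=215,n=4),dict(z=260,n=4),dict(z=230,n=3),dict(n=1)],jaw=.45)
```

```text
{'x': 429.809046623263, 'y': 298.11363703698265, 'z': 332.692, 'yaw': 187.97516868348373}
[430.55801465 298.68911374 332.55768555] [-1.79996970e+02 -9.31050479e-03 -1.71689270e+02] [ 2.91427449e+01 -1.68553476e+00  1.02364630e+02  4.87934232e-04
  7.93306840e+01 -6.91680761e+01] 46.814804904741635 24.25
12 [{"jaw": 0.45, "dx": 0, "dy": 0, "dz": 0, "wx": 0, "wy": 0, "wz": -0.118}, {"jaw": 0.45, "dx": 0, "dy": 0, "dz": 0, "wx": 0, "wy": 0, "wz": -0.236}, {"jaw": 0.45, "dx": 0, "dy": 0, "dz": 0, "wx": 0, "wy": 0, "wz": -0.354}, {"jaw": 0.45, "dx": 0, "dy": 0, "dz": 0, "wx": 0, "wy": 0, "wz": -0.472}, {"jaw": 0.45, "dx": 0, "dy": 0, "dz": 18, "wx": 0, "wy": 0, "wz": -0.472}, {"jaw": 0.45, "dx": 0, "dy": 0, "dz": 36, "wx": 0, "wy": 0, "wz": -0.472}, {"jaw": 0.45, "dx": 0, "dy": 0, "dz": 55, "wx": 0, "wy": 0, "wz": -0.472}, {"jaw": 0.45, "dx": 0, "dy": 0, "dz": 73, "wx": 0, "wy": 0, "wz": -0.472}, {"jaw": 0.45, "dx": 0, "dy": 0, "dz": 83, "wx": 0, "wy": 0, "wz": -0.472}, {"jaw": 0.45, "dx": 0, "dy": 0, "dz": 93, "wx": 0, "wy": 0, "wz": -0.472}, {"jaw": 0.45, "dx": 0, "dy": 0, "dz": 103, "wx": 0, "wy": 0, "wz": -0.472}, {"jaw": 0.45, "dx": 0, "dy": 0, "dz": 103, "wx": 0, "wy": 0, "wz": -0.472}]
```

Request:
arm_command(plan=[{"jaw":0.45,"dx":0,"dy":0,"dz":0,"wx":0,"wy":0,"wz":-0.118},{"jaw":0.45,"dx":0,"dy":0,"dz":0,"wx":0,"wy":0,"wz":-0.236},{"jaw":0.45,"dx":0,"dy":0,"dz":0,"wx":0,"wy":0,"wz":-0.354},{"jaw":0.45,"dx":0,"dy":0,"dz":0,"wx":0,"wy":0,"wz":-0.472},{"jaw":0.45,"dx":0,"dy":0,"dz":18,"wx":0,"wy":0,"wz":-0.472},{"jaw":0.45,"dx":0,"dy":0,"dz":36,"wx":0,"wy":0,"wz":-0.472},{"jaw":0.45,"dx":0,"dy":0,"dz":55,"wx":0,"wy":0,"wz":-0.472},{"jaw":0.45,"dx":0,"dy":0,"dz":73,"wx":0,"wy":0,"wz":-0.472},{"jaw":0.45,"dx":0,"dy":0,"dz":83,"wx":0,"wy":0,"wz":-0.472},{"jaw":0.45,"dx":0,"dy":0,"dz":93,"wx":0,"wy":0,"wz":-0.472},{"jaw":0.45,"dx":0,"dy":0,"dz":103,"wx":0,"wy":0,"wz":-0.472},{"jaw":0.45,"dx":0,"dy":0,"dz":103,"wx":0,"wy":0,"wz":-0.472}])

```text
time: 25.45
tool_pos: [429.5, 297.9, 228.3]
tcp_rot: [180.0, -0.1, -145.0]
ft_force: [-0.3, 0.0, -0.6]
finger_gap: 47.3
```

Run:
```python
from mv import *
print(commit(dz=103,wz=-.472))
from h import *
s=shot('wrist','w16.png'); q=sense(); print(q['tool_pos'],q['tcp_rot'],q['ft_force'],q['finger_gap'],q['time'])
```

```text
{'x': 429.809046623263, 'y': 298.11363703698265, 'z': 229.692, 'yaw': 215.0187766136586}
[429.7101281  298.07360438 229.23531801] [ 1.79994073e+02 -5.96983770e-02 -1.44980305e+02] [ 0.37430617  0.37548172 -0.76724299] 47.06955567181941 25.5
```

View pics/w16.png

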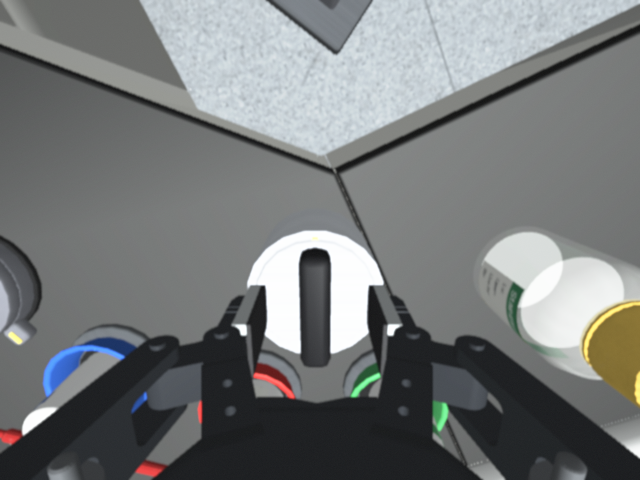

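Request:
arm_command(plan=[{"jaw":1,"dx":0,"dy":0,"dz":0,"wx":0,"wy":0,"wz":0},{"jaw":1,"dx":0,"dy":0,"dz":0,"wx":0,"wy":0,"wz":0},{"jaw":1,"dx":0,"dy":0,"dz":0,"wx":0,"wy":0,"wz":0},{"jaw":1,"dx":0,"dy":0,"dz":0,"wx":0,"wy":0,"wz":0},{"jaw":1,"dx":0,"dy":0,"dz":0,"wx":0,"wy":0,"wz":0}], squeeze=60)

```text
time: 26.0
tool_pos: [430.2, 298.3, 230.6]
tcp_rot: [-180.0, 0.1, -145.0]
ft_force: [0.3, -1.1, 6.5]
finger_gap: 12.1
```

Run:
```python
from mv import *
from h import *
s=shot('wrist','w17.png'); q=sense(); print(q['tool_pos'],q['tcp_rot'],q['ft_force'],q['finger_gap'],q['time'])
plan([dict(z=360,n=4),dict(x=500,y=190,yaw=180,n=5),dict(x=563,y=131,yaw=163,n=3)],jaw=1)
```

```text
[430.23533364 298.24940254 230.57455998] [-1.79981697e+02  8.86872018e-02 -1.44985558e+02] [ 0.43971317 -0.74037793  6.14744751] 12.376551539633068 26.05
12 [{"jaw": 1, "dx": 0, "dy": 0, "dz": -33, "wx": 0, "wy": 0, "wz": 0.0}, {"jaw": 1, "dx": 0, "dy": 0, "dz": -65, "wx": 0, "wy": 0, "wz": 0.0}, {"jaw": 1, "dx": 0, "dy": 0, "dz": -98, "wx": 0, "wy": 0, "wz": 0.0}, {"jaw": 1, "dx": 0, "dy": 0, "dz": -130, "wx": 0, "wy": 0, "wz": 0.0}, {"jaw": 1, "dx": 1, "dy": -26, "dz": -130, "wx": 0, "wy": 0, "wz": 0.122}, {"jaw": 1, "dx": 2, "dy": -52, "dz": -130, "wx": 0, "wy": 0, "wz": 0.244}, {"jaw": 1, "dx": 3, "dy": -77, "dz": -130, "wx": 0, "wy": 0, "wz": 0.367}, {"jaw": 1, "dx": 4, "dy": -103, "dz": -130, "wx": 0, "wy": 0, "wz": 0.489}, {"jaw": 1, "dx": 5, "dy": -129, "dz": -130, "wx": 0, "wy": 0, "wz": 0.611}, {"jaw": 1, "dx": -1, "dy": -157, "dz": -130, "wx": 0, "wy": 0, "wz": 0.71}, {"jaw": 1, "dx": -7, "dy": -185, "dz": -130, "wx": 0, "wy": 0, "wz": 0.809}, {"jaw": 1, "dx": -13, "dy": -213, "dz": -130, "wx": 0, "wy": 0, "wz": 0.908}]
```

View pics/w17.png

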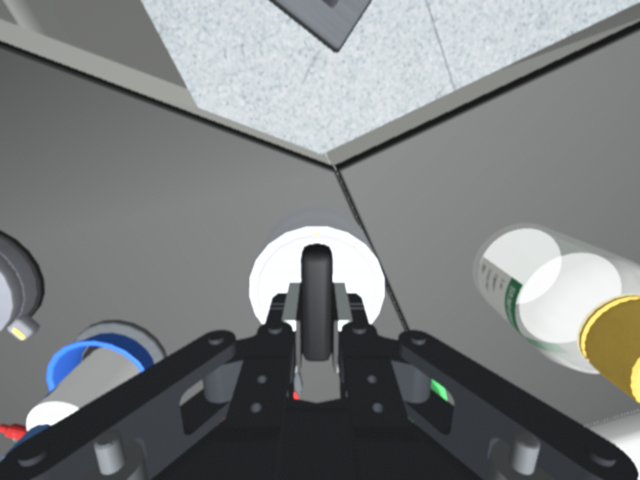

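Request:
arm_command(plan=[{"jaw":1,"dx":0,"dy":0,"dz":-33,"wx":0,"wy":0,"wz":0},{"jaw":1,"dx":0,"dy":0,"dz":-65,"wx":0,"wy":0,"wz":0},{"jaw":1,"dx":0,"dy":0,"dz":-98,"wx":0,"wy":0,"wz":0},{"jaw":1,"dx":0,"dy":0,"dz":-130,"wx":0,"wy":0,"wz":0},{"jaw":1,"dx":1,"dy":-26,"dz":-130,"wx":0,"wy":0,"wz":0.122},{"jaw":1,"dx":2,"dy":-52,"dz":-130,"wx":0,"wy":0,"wz":0.244},{"jaw":1,"dx":3,"dy":-77,"dz":-130,"wx":0,"wy":0,"wz":0.367},{"jaw":1,"dx":4,"dy":-103,"dz":-130,"wx":0,"wy":0,"wz":0.489},{"jaw":1,"dx":5,"dy":-129,"dz":-130,"wx":0,"wy":0,"wz":0.611},{"jaw":1,"dx":-1,"dy":-157,"dz":-130,"wx":0,"wy":0,"wz":0.71},{"jaw":1,"dx":-7,"dy":-185,"dz":-130,"wx":0,"wy":0,"wz":0.809},{"jaw":1,"dx":-13,"dy":-213,"dz":-130,"wx":0,"wy":0,"wz":0.908}])

```text
time: 27.25
tool_pos: [563.1, 130.2, 359.0]
tcp_rot: [-180.0, -0.1, 162.8]
ft_force: [-0.9, 0.9, -1.6]
finger_gap: 12.6
```

Run:
```python
from mv import *
print(commit(dx=-13,dy=-213,dz=-130,wz=.908))
from h import *
for i in range(6): snapshot('wrist')
s=shot('wrist','w18.png'); q=sense(); print(q['tool_pos'],q['tcp_rot'],q['joint_pos'],q['ft_force'],q['finger_gap'],q['time'])
np.save('w18.npy',s,allow_pickle=True); shot('scene','s18.png')
```

```text
{'x': 562.684532703559, 'y': 131.13428142999427, 'z': 359.692, 'yaw': 162.99420881577984}
[562.04362475 131.8085959  359.36639786] [-1.79994422e+02 -5.17476864e-02  1.63091353e+02] [ 8.10446229e+00  5.42831491e+00  9.22277616e+01  1.69748192e-02
  8.23931766e+01 -6.49891476e+01] [-0.19891894  0.58781152 -1.14184051] 12.699384824322932 27.6
```

View pics/w18.png

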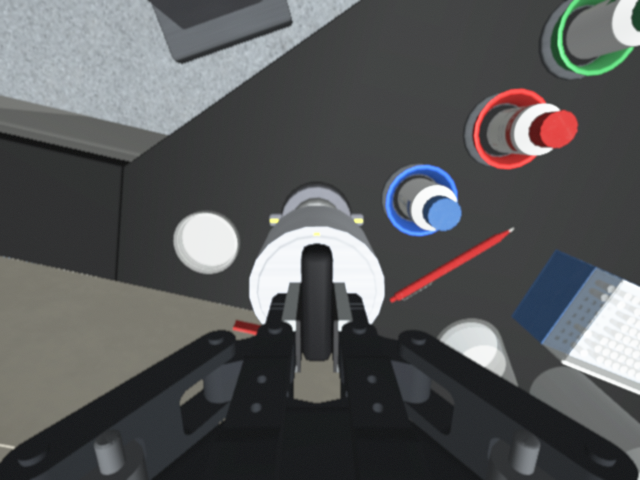

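View pics/s18.png

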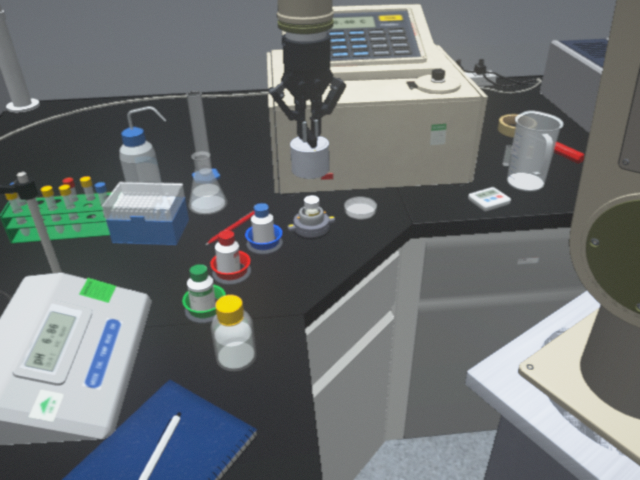

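Run:
```python
from h import *
s=np.load('w18.npy',allow_pickle=True).item(); print(s['cx'],s['cy'])
E=np.array(s['extrinsics']); print(E[:3,3],E[:3,0])
a=cv2.imread('pics/w18.png')[180:260,240:400]; cv2.imwrite('pics/w18c.png',cv2.resize(a,(800,400),interpolation=cv2.INTER_CUBIC))
a=cv2.imread('pics/w18.png')[220:400,230:400]; cv2.imwrite('pics/w18d.png',cv2.resize(a,(567,600),interpolation=cv2.INTER_CUBIC))
```

```text
316.5898631505763 238.0783668364792
[491.25007068 153.94869681 329.147182  ] [2.92173503e-01 9.56365210e-01 4.79032498e-04]
```

View pics/w18c.png

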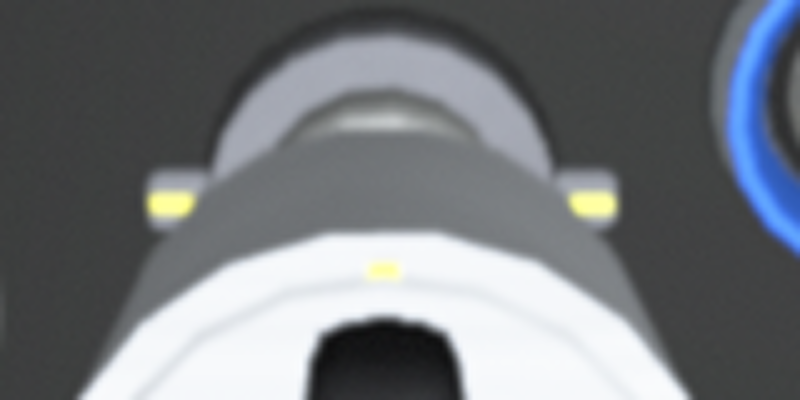

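View pics/w18d.png

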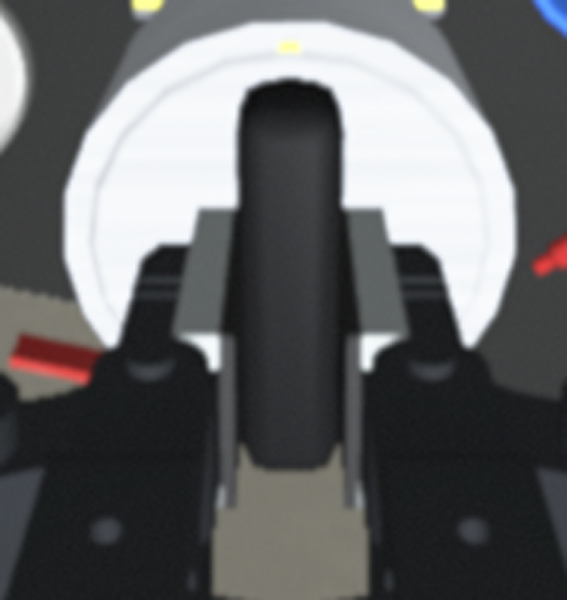

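Request:
arm_command(plan=[{"jaw":1,"dx":-1.8,"dy":-0.5,"dz":10,"wx":0,"wy":0,"wz":0},{"jaw":1,"dx":-1.8,"dy":-0.5,"dz":35,"wx":0,"wy":0,"wz":0},{"jaw":1,"dx":-1.8,"dy":-0.5,"dz":60,"wx":0,"wy":0,"wz":0},{"jaw":1,"dx":-1.8,"dy":-0.5,"dz":75,"wx":0,"wy":0,"wz":0},{"jaw":1,"dx":-1.8,"dy":-0.5,"dz":82,"wx":0,"wy":0,"wz":0},{"jaw":1,"dx":-1.8,"dy":-0.5,"dz":82,"wx":0,"wy":0,"wz":0},{"jaw":1,"dx":-1.8,"dy":-0.5,"dz":87,"wx":0,"wy":0,"wz":0},{"jaw":1,"dx":-1.8,"dy":-0.5,"dz":92,"wx":0,"wy":0,"wz":0},{"jaw":1,"dx":-1.8,"dy":-0.5,"dz":95,"wx":0,"wy":0,"wz":0},{"jaw":1,"dx":-1.8,"dy":-0.5,"dz":95,"wx":0,"wy":0,"wz":0}])

```text
time: 28.65
tool_pos: [564.2, 130.1, 264.5]
tcp_rot: [-180.0, -0.0, 163.0]
ft_force: [-0.3, 0.9, -2.0]
finger_gap: 12.7
```

Run:
```python
from mv import *
print(commit(dx=-1.8,dy=-.5,dz=95))
from h import *
q=sense(); print(q['tool_pos'],q['tcp_rot'],q['ft_force'],q['wrist_torque'],q['finger_gap'],q['time'])
s=shot('scene','s19.png');  a=cv2.imread('pics/s19.png')[130:270,220:400]; cv2.imwrite('pics/s19c.png',cv2.resize(a,(720,560),interpolation=cv2.INTER_CUBIC))
```

```text
{'x': 564.2595938817542, 'y': 130.12970077870625, 'z': 264.692, 'yaw': 162.99420881577984}
[564.18270602 130.07780994 264.45961459] [-1.79992496e+02 -1.57213822e-02  1.62991187e+02] [-0.26219821  0.93463061 -2.04849787] [-0.00646558 -0.0305521  -0.00345848] 12.685729040691298 28.65
```

View pics/s19c.png

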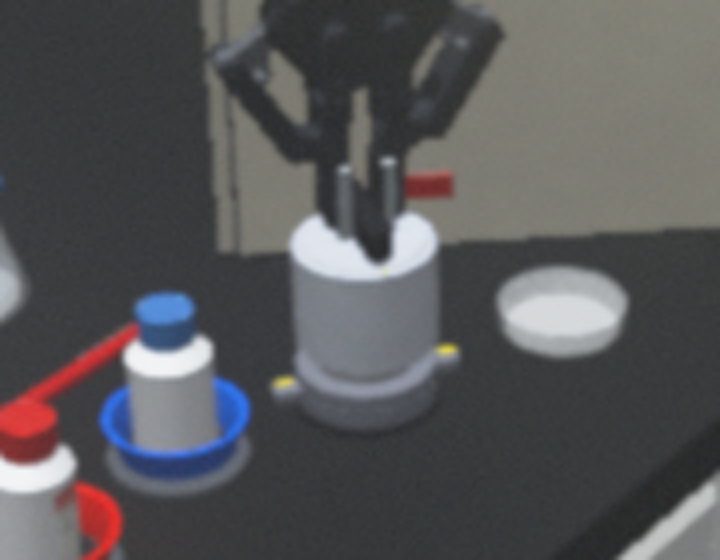

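Lid is going over the neck without force. Lower gently the last ~12 mm.

Request:
arm_command(plan=[{"jaw":1,"dx":0,"dy":0,"dz":2,"wx":0,"wy":0,"wz":0},{"jaw":1,"dx":0,"dy":0,"dz":4,"wx":0,"wy":0,"wz":0},{"jaw":1,"dx":0,"dy":0,"dz":6,"wx":0,"wy":0,"wz":0},{"jaw":1,"dx":0,"dy":0,"dz":8,"wx":0,"wy":0,"wz":0},{"jaw":1,"dx":0,"dy":0,"dz":8,"wx":0,"wy":0,"wz":0}])

```text
time: 29.2
tool_pos: [564.2, 130.1, 256.3]
tcp_rot: [-180.0, -0.0, 163.0]
ft_force: [1.0, -0.4, -2.4]
finger_gap: 12.4
```

Request:
arm_command(plan=[{"jaw":1,"dx":0,"dy":0,"dz":2,"wx":0,"wy":0,"wz":0},{"jaw":1,"dx":0,"dy":0,"dz":4,"wx":0,"wy":0,"wz":0},{"jaw":1,"dx":0,"dy":0,"dz":4,"wx":0,"wy":0,"wz":0}])

```text
time: 29.5
tool_pos: [564.3, 130.1, 252.7]
tcp_rot: [-180.0, 0.0, 163.0]
ft_force: [0.5, -0.9, 0.6]
finger_gap: 12.4
```

Request:
arm_command(plan=[{"jaw":1,"dx":0,"dy":0,"dz":1,"wx":0,"wy":0,"wz":0},{"jaw":1,"dx":0,"dy":0,"dz":1,"wx":0,"wy":0,"wz":0}])

```text
time: 29.7
tool_pos: [564.5, 130.0, 252.7]
tcp_rot: [180.0, 0.0, 163.0]
ft_force: [-3.1, -1.6, 6.7]
finger_gap: 12.1
```

Run:
```python
from mv import *
print(commit(dz=13))
from h import *
q=sense(); print(q['tool_pos'],q['tcp_rot'],q['ft_force'],q['wrist_torque'],q['finger_gap'],q['time'])
# rotate about lid centre = TCP + 1.5*toolx
c=json.load(open('cmd.json'))
ox=c['x']+1.5*math.cos(math.radians(c['yaw'])); oy=c['y']+1.5*math.sin(math.radians(c['yaw']))
for f in (30,60,90,91):
    a=math.radians(c['yaw']-f); X=ox-1.5*math.cos(a); Y=oy-1.5*math.sin(a); ps=math.radians(c['yaw'])
    v=(X-c['x'],Y-c['y']); print(f,v[0]*math.cos(ps)+v[1]*math.sin(ps), v[0]*math.sin(ps)-v[1]*math.cos(ps))
```

```text
{'x': 564.2595938817542, 'y': 130.12970077870625, 'z': 251.692, 'yaw': 162.99420881577984}
[564.45670437 130.04579841 252.68045499] [1.79998938e+02 3.46338531e-02 1.62993708e+02] [-3.10178538 -1.62668404  6.72101513] [-0.22021952  0.60574276 -0.01487908] 12.11579714273534 29.7
30 0.20096189432342862 -0.7500000000000362
60 0.7500000000000808 -1.299038105676693
90 1.5000000000000933 -1.500000000000025
91 1.5261786096559478 -1.4997715427345923
```

Request:
arm_command(plan=[{"jaw":1,"dx":0,"dy":-0.2,"dz":0,"wx":0,"wy":0,"wz":0.1},{"jaw":1,"dx":0,"dy":-0.3,"dz":0,"wx":0,"wy":0,"wz":0.2},{"jaw":1,"dx":0.1,"dy":-0.4,"dz":0,"wx":0,"wy":0,"wz":0.3},{"jaw":1,"dx":0.1,"dy":-0.6,"dz":0,"wx":0,"wy":0,"wz":0.4},{"jaw":1,"dx":0.2,"dy":-0.7,"dz":0,"wx":0,"wy":0,"wz":0.5}])

```text
time: 30.2
tool_pos: [564.3, 129.7, 252.6]
tcp_rot: [179.9, 0.0, 134.1]
ft_force: [0.1, 0.2, 3.2]
finger_gap: 12.5
```

Run:
```python
from mv import *
print(commit(dx=.2,dy=-.7,wz=.5))
from h import *
q=sense(); print(q['tool_pos'],q['tcp_rot'],q['ft_force'],q['wrist_torque'],q['finger_gap'],q['time'])
```

```text
{'x': 563.8636109884781, 'y': 129.51880181141897, 'z': 251.692, 'yaw': 134.34631905923868}
[564.31395525 129.71349139 252.56430544] [1.79906411e+02 4.97084065e-02 1.34116636e+02] [0.1480041  0.18625456 3.23417227] [ 0.14431144 -0.04277396  0.05779779] 12.470227413008196 30.2
```

Request:
arm_command(plan=[{"jaw":1,"dx":0.1,"dy":-0.2,"dz":0,"wx":0,"wy":0,"wz":0.1},{"jaw":1,"dx":0.1,"dy":-0.3,"dz":0,"wx":0,"wy":0,"wz":0.2},{"jaw":1,"dx":0.2,"dy":-0.5,"dz":0,"wx":0,"wy":0,"wz":0.3},{"jaw":1,"dx":0.3,"dy":-0.6,"dz":0,"wx":0,"wy":0,"wz":0.4},{"jaw":1,"dx":0.4,"dy":-0.7,"dz":0,"wx":0,"wy":0,"wz":0.5},{"jaw":1,"dx":0.5,"dy":-0.9,"dz":0,"wx":0,"wy":0,"wz":0.6},{"jaw":1,"dx":0.5,"dy":-1,"dz":0,"wx":0,"wy":0,"wz":0.7},{"jaw":1,"dx":0.6,"dy":-1.1,"dz":0,"wx":0,"wy":0,"wz":0.8},{"jaw":1,"dx":0.6,"dy":-1.2,"dz":0,"wx":0,"wy":0,"wz":0.9},{"jaw":1,"dx":0.7,"dy":-1.3,"dz":0,"wx":0,"wy":0,"wz":1.0},{"jaw":1,"dx":0.7,"dy":-1.3,"dz":0,"wx":0,"wy":0,"wz":1.07},{"jaw":1,"dx":0.7,"dy":-1.3,"dz":0,"wx":0,"wy":0,"wz":1.07}])

```text
time: 31.4
tool_pos: [562.9, 129.2, 252.6]
tcp_rot: [179.9, -0.0, 73.0]
ft_force: [0.4, -0.4, 4.0]
finger_gap: 12.2
```

Run:
```python
from mv import *
print(commit(dx=.7,dy=-1.3,wz=1.07))
from h import *
s=shot('wrist','w20.png')
q=sense(); print(q['tool_pos'],q['tcp_rot'],q['ft_force'],q['wrist_torque'],q['finger_gap'],q['time'])
```

```text
{'x': 562.444649189173, 'y': 129.11069960349434, 'z': 251.692, 'yaw': 73.03983498024058}
[562.92654201 129.17397321 252.57784061] [ 1.79906680e+02 -4.60514740e-02  7.31248921e+01] [-0.33207031  0.20082629  5.19361471] [-0.09294677 -0.14759485 -0.04119311] 12.402943882419457 31.45
```

View pics/w20.png

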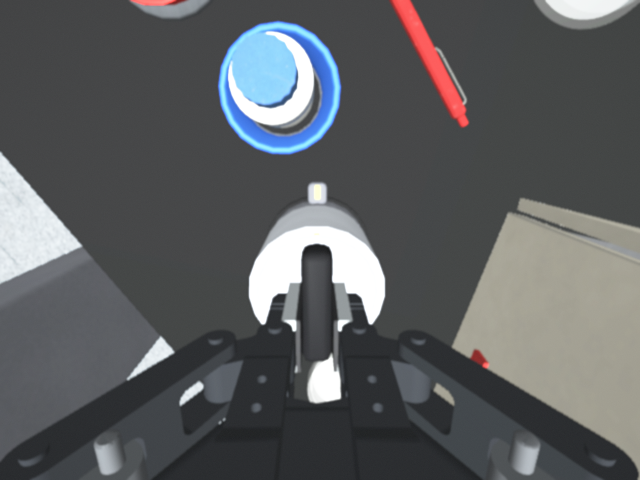

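Request:
arm_command(plan=[{"jaw":0.6,"dx":0,"dy":0,"dz":-1,"wx":0,"wy":0,"wz":0},{"jaw":0.4,"dx":0,"dy":0,"dz":-1,"wx":0,"wy":0,"wz":0},{"jaw":0.4,"dx":0,"dy":0,"dz":-1,"wx":0,"wy":0,"wz":0},{"jaw":0.4,"dx":0,"dy":0,"dz":-1,"wx":0,"wy":0,"wz":0},{"jaw":0.4,"dx":0,"dy":0,"dz":-15,"wx":0,"wy":0,"wz":0},{"jaw":0.4,"dx":0,"dy":0,"dz":-45,"wx":0,"wy":0,"wz":0},{"jaw":0.4,"dx":-20,"dy":-20,"dz":-85,"wx":0,"wy":0,"wz":0},{"jaw":0.4,"dx":-40,"dy":-50,"dz":-115,"wx":0,"wy":0,"wz":0},{"jaw":0.4,"dx":-50,"dy":-90,"dz":-125,"wx":0,"wy":0,"wz":0},{"jaw":0.4,"dx":-50,"dy":-110,"dz":-125,"wx":0,"wy":0,"wz":0},{"jaw":0.4,"dx":-50,"dy":-110,"dz":-125,"wx":0,"wy":0,"wz":0}])

```text
time: 32.55
tool_pos: [441.0, 113.8, 378.6]
tcp_rot: [179.9, -0.1, 73.1]
ft_force: [-0.4, 0.5, -0.1]
finger_gap: 51.1
```

Run:
```python
from mv import *
commit(dx=-50,dy=-110,dz=-125)
from blob import *
import seg
for i in range(4): snapshot('wrist')
s=shot('wrist','w21.png'); np.save('w21.npy',s,allow_pickle=True); t=shot('top','t21.png'); np.save('t21.npy',t,allow_pickle=True); c=shot('scene','s21.png')
q=sense(); print(q['tool_pos'],q['ft_force'],q['finger_gap'],q['time'])
for n,x in (('top',t),('wrist',s)):
  for col in ('red','green','blue','yellow'):
    k,l,st,ce=cv2.connectedComponentsWithStats(seg.mask(x,col))
    for i in range(1,k):
        if st[i,4]>60: print(n,col,st[i],np.round(ce[i],1),np.round(w(x,ce[i],83)[:2],1),np.round(w(x,ce[i],26)[:2],1),np.round(w(x,ce[i],104)[:2],1))
a=cv2.imread('pics/s21.png')[170:380,170:370]; cv2.imwrite('pics/s21c.png',cv2.resize(a,(571,600),interpolation=cv2.INTER_CUBIC))
```

```text
[443.15810945 113.23253629 376.41913645] [0.29240633 0.32790089 0.26730587] 51.293233912151194 32.9
top red [124  41  11  11  87] [129.2  46.2] [861.  553.9] [901.6 580.6] [846.  544.1]
top red [159  44  10  12  88] [163.7  49.3] [855.2 485.1] [895.4 506.8] [840.4 477.1]
top red [253 150  63  19 277] [284.3 159. ] [624.4 240.9] [647.8 244.9] [615.7 239.4]
top red [230 196  34  33 471] [246.6 210.9] [521.4 309.3] [537.4 318.3] [515.6 306. ]
top green [ 108   31   78   68 1863] [149.6  68.1] [813.1 509.9] [850.2 533.4] [799.4 501.2]
top green [184  60  20  22 216] [192.8  70.2] [809.7 424.8] [846.5 442.1] [796.1 418.4]
top green [122 181  30  28 466] [136.4 194.7] [551.6 514.3] [569.7 538.2] [544.9 505.6]
top green [190 223  34  34 476] [206.  238.8] [468.2 381.5] [480.3 395.7] [463.7 376.3]
top blue [217  20  23  24 369] [227.5  32.4] [895.6 360. ] [938.7 372.6] [879.8 355.3]
top blue [118  23  11  13  96] [123.2  28.8] [900.  569.1] [943.4 596.9] [884.  558.9]
top blue [293  57  28  23 338] [306.6  69.5] [814.7 199.5] [851.9 200.5] [801.  199.1]
top blue [  0  63  17  18 153] [ 7.  7
[... 683 characters left out ...]
0  33  12  13 112] [115.5  38.8] [877.  582.3] [918.8 611. ] [861.7 571.7]
top yellow [138  48  11  11  92] [142.8  53.1] [846.1 525.7] [885.6 550.4] [831.5 516.7]
top yellow [172  51  11  12 100] [177.   56.5] [839.5 457.9] [878.5 477.6] [825.1 450.6]
top yellow [151  55  11  11  95] [156.1  60. ] [831.1 498.4] [869.5 521. ] [816.9 490. ]
top yellow [176 287  23  20 358] [187.3 296.7] [362.7 409.3] [367.2 425.5] [361.1 403.3]
wrist red [493   0  43  75 989] [515.4  34.9] [618.6 210.2] [651.9 215.7] [606.4 208.2]
wrist red [529 223  21  29 337] [538.9 236.9] [618.5  55.3] [651.7  27.4] [606.3  65.6]
wrist blue [ 383    2   81   88 3221] [426.8  40.9] [558.3 224.8] [578.5 233.4] [550.8 221.6]
```

View pics/w21.png

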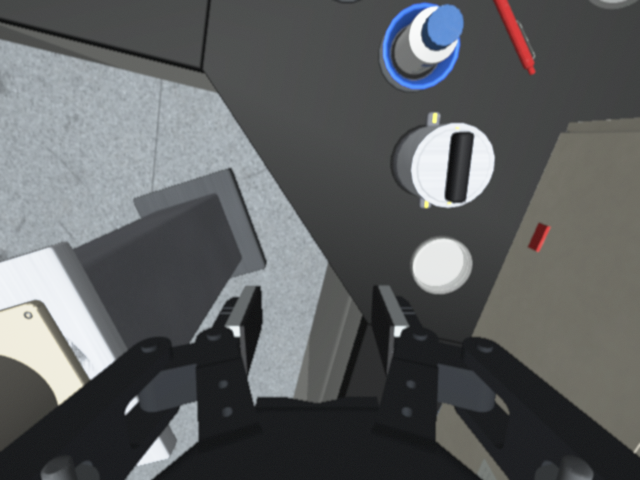

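View pics/s21c.png

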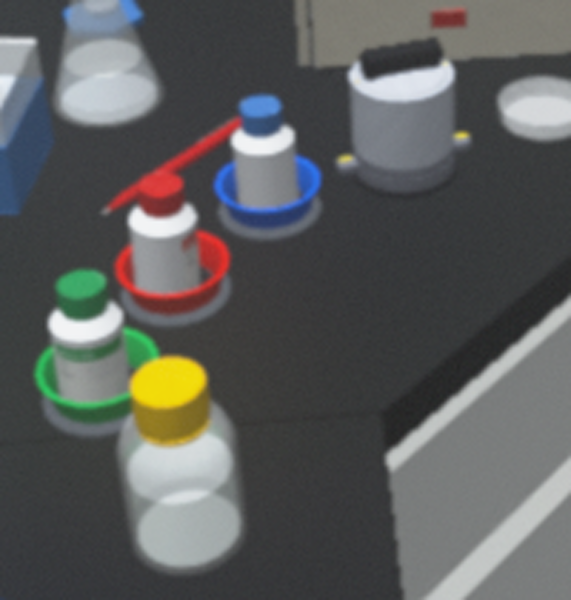

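View pics/t21.png

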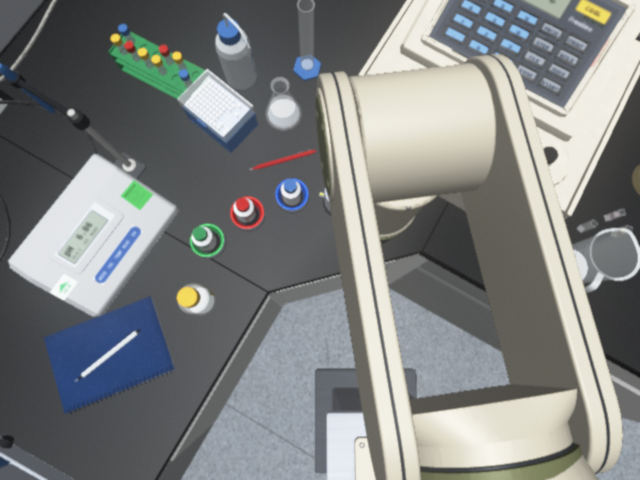

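Run:
```python
from h import *
s=np.load('w21.npy',allow_pickle=True).item()
a=w(s,(460.5,135),94);b=w(s,(456.5,200),94);d=a-b;print('bar',np.degrees(np.arctan2(d[1],d[0])),np.linalg.norm(d),(a+b)/2)
print('disc',w(s,(453.5,165),74))
a=w(s,(434,118),8);b=w(s,(425.5,204),8);d=a-b;print('ears',np.degrees(np.arctan2(d[1],d[0])),(a+b)/2)
t=cv2.imread('pics/t21.png')[170:270,180:320]; cv2.imwrite('pics/t21c.png',cv2.resize(t,(784,560),interpolation=cv2.INTER_CUBIC))
```

```text
bar 76.47975719439744 47.97465440417226 [560.11749135 132.73499389  94.        ]
disc [564.32254939 132.47220255  74.        ]
ears 72.83521688411226 [565.98160637 129.1912081    8.        ]
```

View pics/t21c.png

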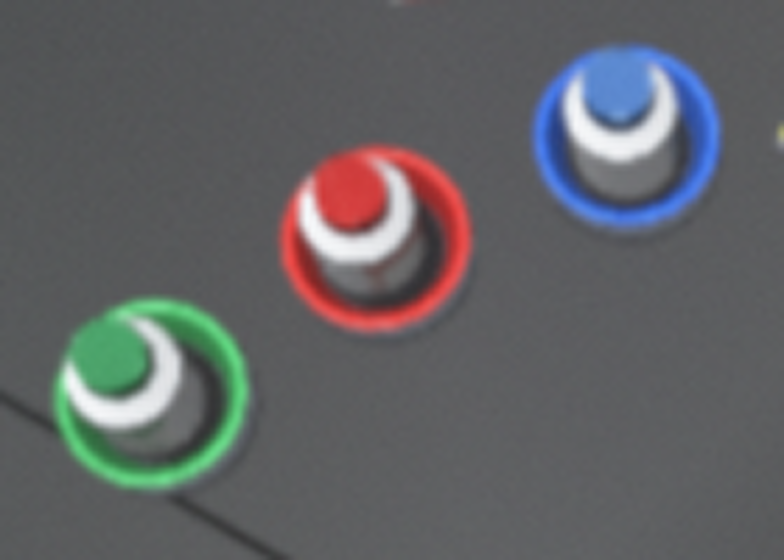

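Run:
```python
from h import *
t=np.load('t21.npy',allow_pickle=True).item()
for n,p in (('red',(350,190)),('green',(107,355)),('blue',(620,86))): print(n,w(t,(180+p[0]/5.6,170+p[1]/5.6),83)[:2])
print(hand_in(), sense()['time'])
```

```text
red [534.87689084 317.31741402]
green [478.28708741 394.60126499]
blue [571.77925738 228.04016635]
the job is handed in; nothing more can be done
the job is handed in; nothing more can be done
```

The job is done and handed in at about 33 s of the 122 s allowed; the simulator gave no verdict.

- **Bottles:** each of the three buffer bottles was set down in the stand of its cap's colour. In the final pictures they look upright. Their cap centres measured within about 3 mm of the stand centres, against a 9 mm limit.
- **Vial and lid:** I put the vial in the pot's well, lowered the lid over it and turned it 90° clockwise.
    - **Height:** when the lid was fully down, the tool stood 22 mm higher than when it picked the lid up off the bench, which matches the shoulder height.
    - **Position:** the lid's centre measured 1–2 mm from the pot's axis (limit 6 mm).
    - **Direction:** the bar read about 4° (0.06 rad) off the ears' line; the limit is 0.35 rad (20°).
- **Rest of the scene:** the yellow-capped bottle is still standing, and its cap is at the same pixel as at the start. The gripper was clear of everything, and the forces I read stayed under 10 N.

**Disagreements between measurements:**
- The wrist and top cameras differed by about 2 mm sideways. I relied on the average, and on the top camera for the lid's fit.
- A rough reading of the bar's centre in the last wrist picture was about 4 mm off in x from the lid disc's centre. I took that to be a picking error and did not check it further.

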